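# Check the gear unit with the gauge rod and present its tip at the viewer

### The job

Raise the viewer's stiff lid by its orange bar to about 65 degrees open (within 10 degrees) and leave it standing there; then take the gauge rod from its rest by the yellow grip, push it into the gear unit's slanting brass tube until the collar stops against the mouth, keep it there for half a second, and draw it out again. Finish still holding the rod by its grip, still and level, with its red tip about 50 mm above the middle of the viewer's white deck, the rod touching nothing but the gripper and the lid still at its angle. Do not force the rod in the tube, and do not knock over or shove the other things on the bench.

Things in the scene. Friction and masses are not known exactly. Their poses are not given: they have to be found in the camera images.
- viewer_lid (a joint): Opening angle of the viewer's lid in rad: 0 = shut (flat), 1.13 = 65 degrees, end stop 1.9. The hinge is stiff: the lid stays where it is left; about 6 N up at the orange bar moves it. It starts between shut and 17 degrees.
- lid_bar (a point): Middle of the orange bar on the lid: round, 10 mm thick, parallel to the hinge, free over 70 mm, 172 mm from the hinge line, 41 mm beyond the lid's free edge in the lid's plane (a finger fits between); 57 mm above the bench when shut. Pinch it from above, closing across it, and lift round the hinge, fingers still down: it turns between the pads. Axes of the lid: x along bar, -y from hinge to bar.
- lid_hinge (a point): Middle of the lid's hinge line, 57 mm above the bench, at the viewer's +y side. Axes turn with the lid as for lid_bar; the lid opens by turning about its -x axis.
- viewer_deck (a point): Middle of the viewer's white deck (100 x 100 mm, black scale line), on its surface, 50 mm above the bench. The viewer is a fixed grey box 130 x 130 x 50 mm; axes are the box's, z up, hinge along its +y edge. The lid is a 130 x 130 x 10 mm frame with a clear pane; at 65 degrees it leans over the +y half of the deck; the +x and -x sides stay open.
- gear_unit: Fixed green gear housing 130 (x) x 120 (y) x 100 mm high on a 150 x 150 mm base plate, with a grey motor 84 mm across reaching to 165 mm on the -x side. Origin: centre of its underside, on the bench; z up. The brass guide tube stands up out of its top towards +x.
- guide_tube: Brass guide tube fixed on the gear unit, 24 mm outside, 14 mm bore, 118 mm deep, rising at 40 degrees above level. Origin: centre of the open mouth (175 mm above the bench); its x axis points straight out of the mouth along the tube's axis (up and outward), y is level.
- gauge_rod: Loose gauge rod, 0.18 kg. Origin: on its axis at the collar's stop face; x axis along the rod from tip to grip. Steel shaft, 8 mm thick, x = -100 to 0 mm, its last 12 mm red (the tip); brass collar 26 mm across, x = 0 to 8; yellow grip 16 x 16 mm square, x = 8 to 78. Fully in the tube, this origin lies at guide_tube's origin with the x axes parallel. Starts level in the rest.
- rod_grip (a point): Centre of the place to grasp on the yellow grip, 44 mm from the collar's stop face, axes as gauge_rod. In the rest it is 60 mm above the bench and free on both sides and above.
- rod_tip (a point): End of the red tip, 100 mm from the collar's stop face, axes as gauge_rod.
- rod_rest: Fixed blue rest, base 190 x 60 x 10 mm, two notched posts carrying the rod level, axis 60 mm above the bench: one under the shaft 70 mm tipward of the collar's stop face, one under the grip's end (65 to 77 mm from that face). Lift the rod straight up. Origin: underside, below the collar's stop face; x axis from tip to grip.
- wash_bottle: White bottle with a red cap, 66 mm across, 170 mm high; bystander. Origin at its underside.
- beaker: Open glass beaker 72 mm across, 85 mm high; bystander. Origin at its underside.
- mount_blue: Blue specimen disc 32 mm across, 22 mm high; bystander. Origin at its underside.
- mount_red: Red specimen disc 32 mm across, 22 mm high; bystander. Origin at its underside.
- screwdriver: Red-handled screwdriver about 200 mm long lying on the bench; bystander.
- jar: Amber jar with a black cap, 60 mm across, 80 mm high; bystander. Origin at its underside.
Mind the look-alikes: they are no part of the job. Of the things that look like the rod_rest, the smallest one is meant.

How it is judged:
By the outcome, as a careful person would: the job done as asked, in the order asked, and still so for the second after the job is handed in, while the arm keeps its last pose, push and grip.
It also fails if it takes over 72 s, if anything falls off the work surface, if the arm or the gripper's body presses on something with over 40 N, if the wrist force passes 120 N, or if a joint passes its speed limit or range.

### The arm

A 7-joint arm with a two-finger parallel gripper is mounted at the origin on the work surface. World frame = base frame: x ahead of the robot, y to its left, z up, the work surface at z = 0. Lengths are in m, angles in rad, forces in N, time in s.
With the tool pointing down it reaches from about 0.425 to 0.875 m from the base axis. Payload 4.7 kg.
Tool frame: the origin (TCP) lies between the finger pads; the fingertips stand env.nose_length ahead of it and the grasp point (between the pads) lies 8 mm behind it (env.nose_length is the distance from the TCP to the fingertips, in m); z points along the fingers, y is the line along which they close (so a half turn about z gives the same grasp; the last joint's range is limited). The gripper opens to 85 mm and grips with 20 to 120 N. Pads are 22 mm wide; open, the fingers measure 114 mm over their backs; the gripper's body (76 mm by 85 mm) begins 54 mm behind the grasp point. The pads swing forward as they close: fully open they stand 13 mm farther back than shut.
Start: joints at [1.342, 0.321, -0.07, 1.45, 0.023, 1.371, -0.057], TCP at [0.156, -0.631, 0.212] pointing down, gripper open.
Joint ranges: [-2.86, 2.86], [-0.3, 2.09], [-1.38, 1.24], [0.06, 2.45], [-1.56, 4.7], [0.09, 2.05], [-2.69, 2.69]. Speed limits (rad/s): [2.57, 2.57, 3.14, 3.14, 3.14, 3.14, 3.14].

### API

Orientations are given as a unit quaternion [x, y, z, w].
In Python, from plant import env, optics gives the robot as it stands.
- The arm moves only by the tool servo_tool, never from a script. Its argument "targets" is a list of rows, each a list of 3 entries, a list of its own where there are three numbers: the turn, a rotation vector about the tool's x, y, z in degrees, then the shift along the tool's x, y, z in mm, then the opening, from 0 (shut) to 1 (fully open). In form: [[[wx, wy, wz], [tx, ty, tz], gripper], ...]. A call has 1 to 12 rows; each row shifts and turns the commanded pose from where the row before left it, along the tool's axes as they then stand; what a row does not reach is not made up. A row lasts 1/12 s, in which the tool goes at most 41.7 mm and 7.16 degrees, less where a joint would pass 70% of its speed; a pose out of reach is approached as far as the arm can. A call with a gripper value outside its range is refused whole. The fingers move at their own pace and stop on an object; "newtons" is the grip in N (left out, the last holds). Time passes only in rows, so rows that do not move let the fingers close. It gives the time, the measured TCP pose, the force, the opening and the grip force at its end, in the units of the state.
- env.read_state(): the state, without advancing time (a new reading comes with each control period).
- optics.camera(name): name is "scene" or "side" or "wrist"; returns (picture, depth): 480x640x3 uint8, blue, green, red; 480x640 float32, m along the optical axis (not along the pixel's ray), 0 where there is no reading.
- optics.camera_params(name): a dict with "fx", "fy", "cx", "cy" (pixels), "xyz" and "attitude" of the camera in the world. Camera axes: x right, y up, looking along -z (the intrinsics and any distortion apply to the point x, -y, -z); pixel columns grow to the right and rows downward; lengths in m; the calibration is good to about 2 mm. A picture is of the moment at which its call begins: read the wrist's pose just before it. camera_params takes no time and is no camera call; for the wrist camera it gives the pose at the moment of the call.
- env.finish_job(): hands the job in; it is judged then, once.
The state is a dict: "time": time; "joint_positions": joint angles; "joint_velocities": joint speeds; "joint_torque": joint torques, N m; "tcp_pos": TCP position; "eef_rot": TCP orientation; "ft_force": force on the tool from outside, world axes, zero at the start; "torque": the same for the moment, N m; "opening": finger opening in m; "finger_force": force on a finger pad.
Only numpy, scipy, OpenCV 4.12 (cv2) and the standard library are available. Lean on these libraries where they do the work, as an engineer would, in place of code of your own. Each camera call takes 0.05 s, during which the arm holds its last target. There are 200 camera calls.

## Working session

There is one attempt and no reset: what is moved stays moved. The work goes in short steps, Python scripts to look and compute and a tool call to move; the robot and the scene stay as the last step left them, time stands still between calls to the robot, and variables do not carry over. Pictures are saved under pics/ and viewed, at most 10 in all, crops included, and the job is handed in when it is done.

Besides the shell and the picture viewer there is one more tool, called after "Request:" in YAML: its name, and indented under it one key for each argument. servo_tool: Moves the arm, as the interface text tells. Its arguments: {"type":"object","properties":{"targets":{"type":"array","items":{"type":"array"}},"newtons":{"type":"number"}},"required":["targets"]}

```bash
ls; mkdir -p pics; python3 - <<'E'
from plant import env, optics
import cv2,numpy as np
s=env.read_state(); print(s, env.nose_length)
for n in ["scene","side"]:
    im,d=optics.camera(n); cv2.imwrite(f"pics/{n}0.png",im); np.save(f"{n}0.npy",d)
    print(n,optics.camera_params(n))
print(optics.camera_params("wrist"))
E
```

```text
pics
{'time': 0.0, 'joint_positions': array([ 1.34211917,  0.32179182, -0.07010092,  1.45167359,  0.02258253,
        1.37084958, -0.05693389]), 'joint_velocities': array([ 1.23876052e-03, -4.02994723e-04, -4.96223876e-05,  8.62653052e-04,
        5.12698843e-04,  2.16627656e-03,  4.30965512e-04]), 'joint_torque': array([-5.78952267e-06, -4.93580174e+01, -3.82506866e-01, -3.14334977e+01,
        1.29385642e-02,  1.11219910e-02,  1.98921975e-05]), 'tcp_pos': array([ 0.15608219, -0.63037049,  0.21094465]), 'eef_rot': array([ 9.92640469e-01,  1.21094855e-01, -1.56643239e-04, -9.54869622e-04]), 'ft_force': array([-0.35612064, -0.12928184, -0.37795526]), 'torque': array([-0.05158404,  0.00390224, -0.01126868]), 'finger_force': 0.0, 'opening': 0.08545489035046593} 0.011
scene {'fx': 446.59348012418815, 'fy': 446.59348012418815, 'cx': 321.54903521113147, 'cy': 233.51831379367445, 'xyz': array([ 0.92264091, -0.62551754,  0.82453813]), 'attitude': array([0.3855058 , 0.12545928, 0.2593821 , 0.87656499])}
side {'fx': 581.7855897422754, 'fy': 581.7855897422754, 'cx': 333.82136708863305, 'cy': 238.4972203424744, 'xyz': array([-0.25832846,  0.94647791,  1.1970947 ]), 'attitude': array([-0.14358918,  0.3845813 ,  0.86235594, -0.29634711])}
{'fx': 401.05244608747745, 'fy': 401.05244608747745, 'cx': 315.49725475189035, 'cy': 237.89960511275027, 'xyz': array([ 0.2247184 , -0.61324916,  0.37325993]), 'attitude': array([-0.10764074,  0.08581788, -0.61047252,  0.77998209])}
```

View pics/scene0.png

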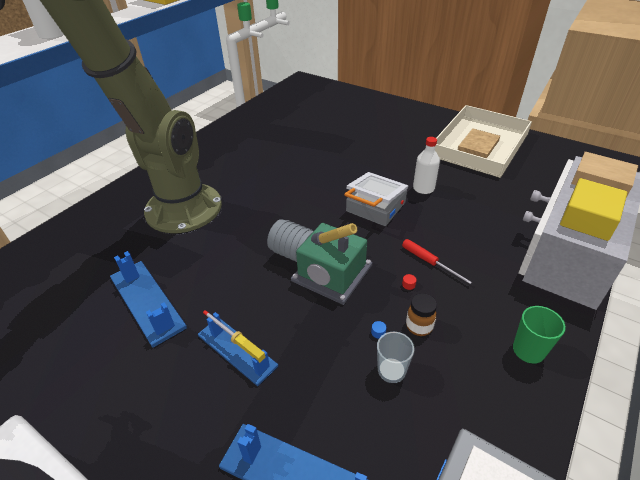

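View pics/side0.png

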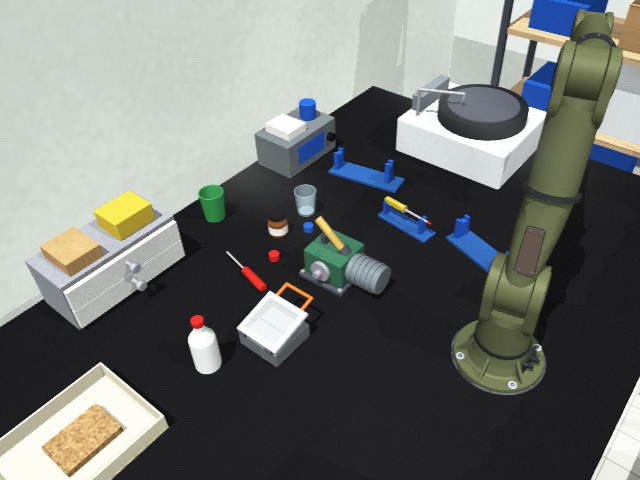

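Scene shows: the viewer at (378,195) with its orange bar (363,198), the gear unit (333,258) with the brass tube mouth (352,230), and the rod in its rest (235,345). The blue rests that could be mistaken for it are at (147,300), (290,460) and (237,345). The grip's yellow is also found on blocks at (597,208). In the side view: bar (295,295), tube (330,235), rod (405,212).

```bash
cat > h.py <<'E'
import numpy as np, cv2
from scipy.spatial.transform import Rotation as R
from plant import env, optics
def rays(p,uv):
    uv=np.atleast_2d(uv).astype(float)
    d=np.c_[(uv[:,0]-p['cx'])/p['fx'],-(uv[:,1]-p['cy'])/p['fy'],-np.ones(len(uv))]
    return R.from_quat(p['attitude']).apply(d)
def onplane(p,uv,z):
    d=rays(p,uv); return p['xyz']+d*((z-p['xyz'][2])/d[:,2])[:,None]
def cloud(p,dep,mask):
    v,u=np.nonzero(mask&(dep>0)); return p['xyz']+rays(p,np.c_[u,v])*dep[v,u][:,None]
def hmask(im,roi,lo,hi):
    h=cv2.cvtColor(im,cv2.COLOR_BGR2HSV); m=cv2.inRange(h,np.array(lo),np.array(hi))>0
    k=np.zeros_like(m); x0,y0,x1,y1=roi; k[y0:y1,x0:x1]=1; return m&k
def tri(p1,uv1,p2,uv2):
    a=rays(p1,uv1)[0];b=rays(p2,uv2)[0]
    t=np.linalg.lstsq(np.c_[a,-b],p2['xyz']-p1['xyz'],rcond=None)[0]
    x=p1['xyz']+a*t[0];y=p2['xyz']+b*t[1]; return (x+y)/2,np.linalg.norm(x-y)
def line(P):
    c=P.mean(0); d=np.linalg.svd(P-c)[2][0]; s=(P-c)@d; return c,d,s.min(),s.max()
E
cat > m1.py <<'E'
from h import *
np.set_printoptions(precision=4,suppress=True)
rois={'scene':dict(bar=(335,180,390,212),grip=(222,325,275,365),tip=(198,306,218,325),tube=(312,220,362,245),rest=(190,300,285,385)),
'side':dict(bar=(270,280,320,312),grip=(380,192,408,218),tip=(418,212,436,228),tube=(310,212,352,256),rest=(372,190,440,245))}
cols=dict(bar=((8,180,120),(18,255,255)),grip=((20,150,90),(32,255,255)),tip=((0,150,90),(6,255,255)),tube=((12,90,60),(26,255,255)),rest=((100,150,50),(120,255,255)))
for n in rois:
    im=cv2.imread(f'pics/{n}0.png'); dep=np.load(f'{n}0.npy'); p=optics.camera_params(n)
    for k,r in rois[n].items():
        m=hmask(im,r,*cols[k]); P=cloud(p,dep,m)
        v,u=np.nonzero(m)
        if len(P)<3: print(n,k,len(P),m.sum());continue
        c,d,a,b=line(P)
        print(n,k,len(P),'px',u.mean().round(1),v.mean().round(1),'c',c,'d',d,'ends',c+a*d,c+b*d,'z',P[:,2].min(),P[:,2].max())
E
python3 m1.py
```

```text
scene bar 151 px 361.1 198.0 c [0.4799 0.2068 0.0993] d [1.     0.0009 0.0003] ends [0.4332 0.2068 0.0993] [0.5255 0.2069 0.0993] z 0.08984936179162717 0.10563387981276373
scene grip 348 px 249.2 347.1 c [ 0.5117 -0.2918  0.0662] d [ 0.9909 -0.1327  0.0209] ends [ 0.449  -0.2834  0.0649] [ 0.5455 -0.2963  0.0669] z -0.0005109962953423475 0.07242465824424427
scene tip 17 px 205.1 311.9 c [ 0.3683 -0.2713  0.0564] d [ 0.5449 -0.3879  0.7433] ends [ 0.3271 -0.242   0.0002] [ 0.3765 -0.2771  0.0676] z -0.0011688692122369115 0.06776602617979977
scene tube 393 px 338.2 232.6 c [0.5288 0.0132 0.1471] d [ 0.5091 -0.5242  0.6826] ends [ 0.4065  0.139  -0.0168] [ 0.5518 -0.0106  0.1781] z 0.00020305423279975976 0.18537998827021795
scene rest 1793 px 236.1 352.2 c [ 0.4686 -0.2945  0.0172] d [ 0.9952 -0.0974 -0.0101] ends [ 0.3422 -0.2821  0.0184] [ 0.5542 -0.3029  0.0163] z -0.0005125546986826102 0.06954456114500474
side bar 215 px 296.3 293.3 c [0.4785 0.2099 0.0928] d [-0.9217  0.2298  0.3124] ends [0.6105 0.177  0.0481] [0.4301 0.222  0.1092] z -0.003312731862280316 0.10596650011032183
side grip 150 px 394.6 203.4 c [ 0.5072 -0.2898  0.0621] d [-0.7186  0.5922  0.3644] ends [ 0.5965 -0.3634  0.0168] [ 0.4761 -0.2642  0.0779] z -0.005873539359529056 0.07685137592065927
side tip 10 px 428.5 222.7 c [ 0.3789 -0.2848  0.0508] d [-0.3519  0.6984  0.6232] ends [ 0.4098 -0.3461 -0.0039] [ 0.3704 -0.2678  0.0659] z -0.0010715191555723536 0.06544007189731116
side tube 330 px 328.8 232.3 c [0.5254 0.0149 0.1426] d [-0.6074  0.6087  0.5104] ends [ 0.7007 -0.1608 -0.0047] [0.5118 0.0285 0.154 ] z -0.004888770308249857 0.18543192098166106
side rest 976 px 405.9 222.3 c [ 0.4576 -0.2822  0.0152] d [-0.9678  0.2511  0.02  ] ends [ 0.6352 -0.3282  0.0115] [ 0.3614 -0.2572  0.0172] z -0.0057202316185747115 0.07246630446938229
```

```bash
python3 - <<'E'
import cv2,numpy as np
a=cv2.imread('pics/scene0.png');b=cv2.imread('pics/side0.png')
f=lambda i,x,y:cv2.resize(i[y:y+75,x:x+100],(400,300),interpolation=cv2.INTER_CUBIC)
cv2.imwrite('pics/crop1.png',np.vstack([np.hstack([f(a,330,160),f(a,290,205)]),np.hstack([f(b,230,280),f(b,300,205)])]))
E
```

```text
(no output)
```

View pics/crop1.png

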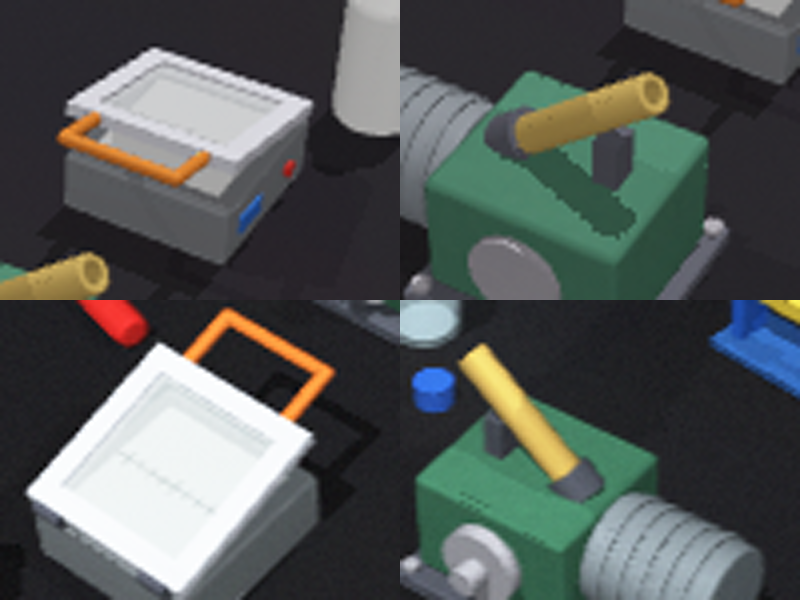

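The crop shows the lid slightly open with its U-shaped orange handle. The bar runs from scene (344.5,194) to (376,204.5), and the tube mouth is at scene (354,228) and side (318,219). The rod candidate is the smallest rest, the one carrying the rod.

```bash
cat > m2.py <<'E'
from h import *
np.set_printoptions(precision=4,suppress=True)
S=optics.camera_params('scene');D=optics.camera_params('side')
for n,a,b in [('barL',(345.5,194.3),(312.2,298)),('barR',(375.5,204.5),(287.5,284)),('mouth',(353.7,228.2),(318.2,218.7)),('tbase',(321,238.2),(340,248.5)),
 ('grip',(249.2,347.1),(394.6,203.4)),('tip',(205.1,311.9),(428.5,222.7))]:
    print(n,*tri(S,a,D,b))
s=env.read_state();w=optics.camera_params('wrist');T=R.from_quat(s['eef_rot'])
print('cam in tool',T.inv().apply(w['xyz']-s['tcp_pos']),(T.inv()*R.from_quat(w['attitude'])).as_matrix(),'tool',T.as_matrix())
# viewer top / deck / lid clouds
im=cv2.imread('pics/scene0.png');dep=np.load('scene0.npy')
for uv in [(372,162),(407,181),(390,200),(347,180),(386,208)]: 
    v=dep[uv[1]-1:uv[1]+2,uv[0]-1:uv[0]+2]; print(uv,S['xyz']+rays(S,uv)[0]*np.median(v))
E
python3 m2.py
```

```text
barL [0.4339 0.2008 0.0965] 0.0032296142394385163
barR [0.5207 0.203  0.096 ] 0.008858143117693562
mouth [0.5638 0.0168 0.1738] 0.0052911483858285755
tbase [0.4829 0.0156 0.1057] 0.004972637800494581
grip [ 0.5083 -0.29    0.061 ] 0.0017375396156189848
tip [ 0.3725 -0.2734  0.0617] 0.0009171678959110621
cam in tool [ 0.0707 -0.0005 -0.1622] [[-0.0006  0.9621  0.2726]
 [ 1.      0.0004  0.0009]
 [ 0.0008  0.2726 -0.9621]] tool [[ 0.9707  0.2405 -0.0005]
 [ 0.2405 -0.9707  0.0016]
 [-0.0001 -0.0017 -1.    ]]
(372, 162) [0.3554 0.506  0.0028]
(407, 181) [0.4998 0.4693 0.0025]
(390, 200) [0.5428 0.2532 0.0877]
(347, 180) [0.3375 0.3751 0.0023]
(386, 208) [0.5311 0.2589 0.0515]
```

Request:
servo_tool:
  targets:
    - [[0, 0, 0], [20, -11, -6], 0.35]
    - [[0, 0, 0], [34, -19, -6], 0.35]
    - [[0, 0, 0], [34, -19, -6], 0.35]
    - [[0, 0, 0], [34, -19, -6], 0.35]
    - [[0, 0, 0], [34, -19, -6], 0.35]
    - [[0, 0, 0], [34, -19, -6], 0.35]
    - [[0, 0, 0], [34, -19, -6], 0.35]
    - [[0, 0, 0], [34, -19, -6], 0.35]
    - [[0, 0, 0], [34, -19, -6], 0.35]
    - [[0, 0, 0], [34, -19, -6], 0.35]
    - [[0, 0, 7], [34, -19, -6], 0.35]
    - [[0, 0, 7], [20, -11, -4], 0.35]

```text
time: 1.1
tcp_pos: [0.4774, -0.3326, 0.2821]
eef_rot: [1.0, 0.003, 0.001, -0.001]
ft_force: [0.1, 0.1, 0.1]
opening: 0.0299
finger_force: 0.0
```

Request:
servo_tool:
  targets:
    - [[0, 0, 0], [0, 0, 0], 0.35]
    - [[0, 0, 0], [0, 0, 0], 0.35]

```text
time: 1.27
tcp_pos: [0.4753, -0.3358, 0.2814]
eef_rot: [1.0, 0.005, -0.0, -0.0]
ft_force: [-1.1, -0.9, 0.1]
opening: 0.0296
finger_force: 0.0
```

```bash
cat > m3.py <<'E'
import sys
from h import *
np.set_printoptions(precision=4,suppress=True)
n=sys.argv[1]
s=env.read_state();p=optics.camera_params('wrist');im,d=optics.camera('wrist')
cv2.imwrite(f'pics/{n}.png',im);np.save(n+'.npy',d);np.save(n+'p.npy',p,allow_pickle=True)
T=R.from_quat(s['eef_rot']).as_matrix();print(s['time'],s['tcp_pos'],'\n',T,s['joint_positions'],s['ft_force'],s['opening'])
E
python3 m3.py w1; python3 - <<'E'
from h import *
np.set_printoptions(precision=4,suppress=True)
p=np.load('w1p.npy',allow_pickle=True).item();im=cv2.imread('pics/w1.png');d=np.load('w1.npy')
for nm,lo,hi in [('grip',(20,150,90),(34,255,255)),('tip',(0,150,90),(6,255,255))]:
    m=hmask(im,(0,0,640,480),lo,hi).astype(np.uint8)
    cs=sorted(cv2.findContours(m,0,2)[0],key=cv2.contourArea)[-2:]
    for c in cs: print(nm,cv2.contourArea(c),onplane(p,np.array([cv2.minAreaRect(c)[0]]),.06),onplane(p,cv2.boxPoints(cv2.minAreaRect(c)),.068 if nm=='grip' else .06))
E
```

```text
1.2667 [ 0.4753 -0.3358  0.2814] 
 [[ 0.9999  0.01   -0.0004]
 [ 0.01   -0.9999  0.0003]
 [-0.0004 -0.0003 -1.    ]] [ 0.8662  0.1696 -0.3396  1.5073  0.0565  1.4749 -1.0352] [-1.0733 -0.8953  0.1476] 0.029559775392671128
grip 1215.5 [[ 0.5117 -0.2892  0.06  ]] [[ 0.4776 -0.2762  0.068 ]
 [ 0.5471 -0.2861  0.068 ]
 [ 0.5455 -0.3033  0.068 ]
 [ 0.4757 -0.2943  0.068 ]]
tip 12.0 [[ 0.3749 -0.2713  0.06  ]] [[ 0.3794 -0.2699  0.06  ]
 [ 0.3794 -0.273   0.06  ]
 [ 0.3704 -0.2728  0.06  ]
 [ 0.3704 -0.2696  0.06  ]]
```

View pics/w1.png

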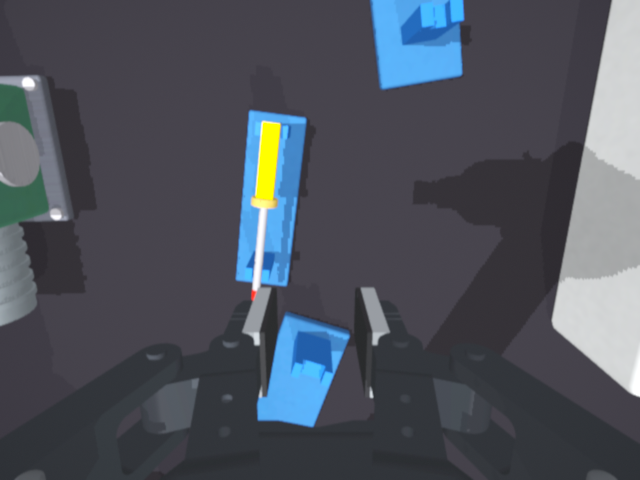

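The picture shows the smallest rest with the rod: grip at (267,160), collar (263,203), tip (255,293). A bigger rest is at (315,370) and another at the top right. Next is the viewer.

Request:
servo_tool:
  targets:
    - [[0, 0, 0], [0, -20, 0], 0.35]
    - [[0, 0, 0], [-3, -40, 0], 0.35]
    - [[0, 0, 0], [-3, -40, 0], 0.35]
    - [[0, 0, 0], [-3, -40, 0], 0.35]
    - [[0, 0, 0], [-3, -40, 0], 0.35]
    - [[0, 0, 0], [-3, -40, 0], 0.35]
    - [[0, 0, 0], [-3, -40, 0], 0.35]
    - [[0, 0, 0], [-3, -40, 0], 0.35]
    - [[0, 0, 0], [-3, -40, 0], 0.35]
    - [[0, 0, 0], [-3, -40, 0], 0.35]
    - [[0, 0, 0], [-3, -40, 0], 0.35]
    - [[0, 0, 0], [-3, -40, 0], 0.35]

```text
time: 2.32
tcp_pos: [0.4385, 0.122, 0.2815]
eef_rot: [1.0, 0.001, 0.0, 0.001]
ft_force: [0.7, -0.1, -0.3]
opening: 0.0296
finger_force: 0.0
```

Request:
servo_tool:
  targets:
    - [[0, 0, 0], [0, -40, 0], 0.35]
    - [[0, 0, 0], [0, -30, 0], 0.35]
    - [[0, 0, 0], [0, 0, 0], 0.35]
    - [[0, 0, 0], [0, 0, 0], 0.35]

```text
time: 2.65
tcp_pos: [0.4385, 0.1922, 0.2814]
eef_rot: [1.0, 0.004, -0.0, 0.0]
ft_force: [1.2, -1.5, 0.2]
opening: 0.0299
finger_force: 0.0
```

```bash
python3 m3.py w2; python3 - <<'E'
from h import *
np.set_printoptions(precision=4,suppress=True)
p=np.load('w2p.npy',allow_pickle=True).item();im=cv2.imread('pics/w2.png');d=np.load('w2.npy')
m=hmask(im,(0,0,640,480),(6,170,90),(18,255,255)).astype(np.uint8)
c=max(cv2.findContours(m,0,2)[0],key=cv2.contourArea);b=cv2.boundingRect(c);print(b)
P=cloud(p,d,m>0);print(len(P),np.percentile(P,[2,50,98],axis=0))
E
```

```text
2.65 [0.4385 0.1922 0.2814] 
 [[ 1.      0.0071 -0.0006]
 [ 0.0071 -1.     -0.0007]
 [-0.0006  0.0007 -1.    ]] [ 0.471  -0.0637 -0.8865  1.7212 -0.0492  1.4616 -1.9728] [ 1.2428 -1.4774  0.1698] 0.02992767749097127
(256, 100, 55, 114)
1934 [[ 0.4214  0.1981 -0.0003]
 [ 0.4882  0.2067  0.0984]
 [ 0.5272  0.2419  0.102 ]]
```

View pics/w2.png

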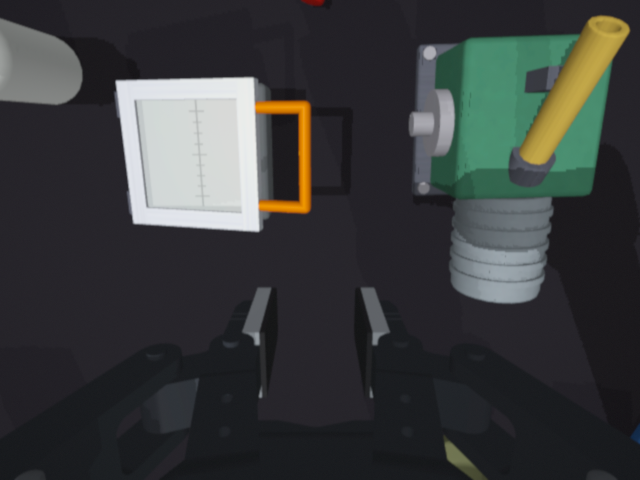

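Bar at (305,107)–(305,206), lid hinge edge (118,80)–(135,222), tube mouth (605,27).

```bash
python3 - <<'E'
from h import *
np.set_printoptions(precision=4,suppress=True)
p=np.load('w2p.npy',allow_pickle=True).item();im=cv2.imread('pics/w2.png');d=np.load('w2.npy')
m=hmask(im,(297,112,315,201),(6,170,90),(18,255,255))
v,u=np.nonzero(m);f=np.polyfit(v,u,1);print('bar u at 107,206',np.polyval(f,[107,206]))
e=np.c_[np.polyval(f,[107,206]),[107,206]]
for z in (.095,.098,.101): print(z,onplane(p,e,z).ravel(),onplane(p,e,z).mean(0))
P=cloud(p,d,m);P=P[P[:,2]>.08];print('depth bar top z',np.median(P,axis=0),line(P))
# lid plane
w=hmask(im,(110,70,262,235),(0,0,195),(180,60,255));Q=cloud(p,d,w);Q=Q[(Q[:,2]>.055)&(Q[:,2]<.12)];
n=np.linalg.svd(Q-Q.mean(0))[2][2];n*=np.sign(n[2]);print('lid',len(Q),Q.mean(0),n,'tilt',np.degrees(np.arccos(n[2])))
print('hingeedge',onplane(p,[(118,80),(135,222)],.063))
# tube
S=optics.camera_params('scene');D=optics.camera_params('side')
print('mouth',onplane(p,[(605,27)],.178),tri(p,(605,27),S,(353.7,228.2)),tri(p,(605,27),D,(318.2,218.7)))
t=hmask(im,(515,15,630,175),(15,100,60),(30,255,255));P=cloud(p,d,t);P=P[P[:,2]>.09];print('tube',line(P))
E
```

```text
bar u at 107,206 [303.9766 304.9949]
0.095 [0.5226 0.2033 0.095  0.4394 0.2025 0.095 ] [0.481  0.2029 0.095 ]
0.098 [0.5224 0.2032 0.098  0.44   0.2024 0.098 ] [0.4812 0.2028 0.098 ]
0.101 [0.5223 0.2031 0.101  0.4406 0.2023 0.101 ] [0.4814 0.2027 0.101 ]
depth bar top z [0.4846 0.2015 0.1001] (array([0.4834, 0.2025, 0.0999]), array([-1.    ,  0.0001, -0.0028]), np.float64(-0.03520396649020077), np.float64(0.03851052919467793))
lid 18764 [0.4838 0.3054 0.0756] [-0.0028  0.2281  0.9736] tilt 13.186657442621977
hingeedge [[0.5455 0.3691 0.063 ]
 [0.416  0.3691 0.063 ]]
mouth [[0.5661 0.0207 0.178 ]] (array([0.5665, 0.0182, 0.1745]), np.float64(0.0008928228457617715)) (array([0.5684, 0.01  , 0.1651]), np.float64(0.003981861237484574))
tube (array([0.5329, 0.0203, 0.1543]), array([-0.7897, -0.0034, -0.6135]), np.float64(-0.042017531356466485), np.float64(0.066603305733104))
```

Request:
servo_tool:
  targets:
    - [[0, 0, 0], [15, -4, 0], 0.35]
    - [[0, 0, 0], [28, -6, 20], 0.35]
    - [[0, 0, 0], [0, 0, 35], 0.35]
    - [[0, 0, 0], [0, 0, 40], 0.35]
    - [[0, 0, 0], [0, 0, 40], 0.35]
    - [[0, 0, 0], [0, 0, 30], 0.35]
    - [[0, 0, 0], [0, 0, 20], 0.35]
    - [[0, 0, 0], [0, 0, 8], 0.35]
    - [[0, 0, 0], [0, 0, 0], 0.35]
    - [[0, 0, 0], [0, 0, 0], 0.35]

```text
time: 3.53
tcp_pos: [0.4825, 0.2012, 0.0891]
eef_rot: [1.0, 0.001, 0.0, 0.0]
ft_force: [0.8, 1.4, 0.1]
opening: 0.0298
finger_force: 0.0
```

```bash
python3 m3.py w3; python3 - <<'E'
from h import *
p=np.load('w3p.npy',allow_pickle=True).item();im=cv2.imread('pics/w3.png')
m=hmask(im,(200,60,440,420),(6,170,90),(18,255,255)).astype(np.uint8);v,u=np.nonzero(m)
for r in range(80,400,20):
    x=np.nonzero(m[r])[0]
    if len(x): print(r,x.min(),x.max(),onplane(p,[((x.min()+x.max())/2,r)],.0965)[0].round(4))
E
```

```text
3.5333 [0.4825 0.2012 0.0891] 
 [[ 1.      0.0028  0.0004]
 [ 0.0028 -1.     -0.0005]
 [ 0.0003  0.0005 -1.    ]] [ 0.3646  0.2567 -0.9022  1.8879  0.2258  1.1027 -2.1925] [0.7558 1.4405 0.1385] 0.029846832721555614
200 212 325 [0.5245 0.2207 0.0965]
220 302 326 [0.5165 0.2029 0.0965]
240 302 326 [0.5082 0.2029 0.0965]
260 302 326 [0.4997 0.2029 0.0965]
280 303 326 [0.491  0.2027 0.0965]
300 303 326 [0.482  0.2027 0.0965]
320 303 326 [0.4727 0.2026 0.0965]
340 303 326 [0.4632 0.2026 0.0965]
360 303 325 [0.4533 0.2028 0.0965]
380 269 325 [0.4432 0.2104 0.0965]
```

Request:
servo_tool:
  targets:
    - [[0, 0, 0], [0, -1.5, 0], 0.2]
    - [[0, 0, 0], [0, 0, 0], 0.0]
    - [[0, 0, 0], [0, 0, 0], 0.0]
    - [[0, 0, 0], [0, 0, 0], 0.0]
    - [[0, 0, 0], [0, 0, 0], 0.0]
  newtons: 30

```text
time: 4.0
tcp_pos: [0.4818, 0.2042, 0.089]
eef_rot: [1.0, 0.003, 0.0, 0.0]
ft_force: [-0.5, -0.4, -0.1]
opening: 0.0002
finger_force: 0.0
```

Request:
servo_tool:
  targets:
    - [[0, 0, 0], [0, -2, -7.5], 0.0]
    - [[0, 0, 0], [0, -2.2, -7.5], 0.0]
    - [[0, 0, 0], [0, -5.6, -14.6], 0.0]
    - [[0, 0, 0], [0, -6.9, -14], 0.0]
    - [[0, 0, 0], [0, -8, -13.1], 0.0]
    - [[0, 0, 0], [0, 0, 0], 0.0]

```text
time: 4.5
tcp_pos: [0.4828, 0.2321, 0.1489]
eef_rot: [1.0, 0.004, 0.003, -0.001]
ft_force: [-0.1, 0.3, 0.4]
opening: -0.0003
finger_force: 0.0
```

```bash
python3 m3.py w4; python3 - <<'E'
from h import *
a=cv2.imread('pics/w3.png');b=cv2.imread('pics/w4.png')
im,d=optics.camera('side');c=cv2.resize(im[220:370,200:400],(400,300))
im,d=optics.camera('scene');e=cv2.resize(im[120:270,290:490],(400,300))
f=lambda i:cv2.resize(i,(400,300))
cv2.imwrite('pics/c4.png',np.vstack([np.hstack([f(a),f(b)]),np.hstack([c,e])]))
E
```

```text
4.5 [0.4828 0.2321 0.1489] 
 [[ 1.      0.0075  0.0053]
 [ 0.0075 -1.      0.0029]
 [ 0.0053 -0.0029 -1.    ]] [ 0.3446  0.2161 -0.934   1.7977  0.1855  1.2137 -2.2058] [-0.1196  0.3079  0.4447] -0.0002517614770509581
```

View pics/c4.png

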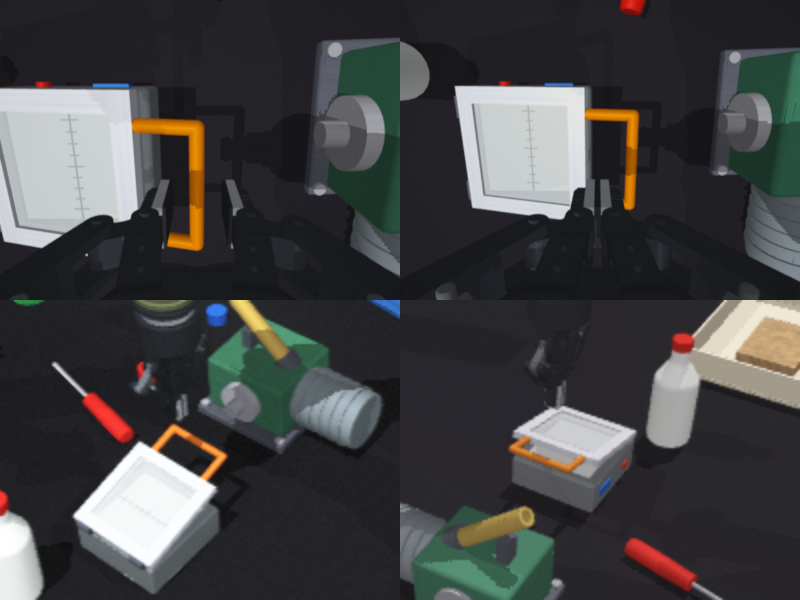

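The fingers closed above the bar (opening 0): the tips look nearer the hand than nose_length says. I'll measure where the fingertips really are.

```bash
python3 - <<'E'
from h import *
np.set_printoptions(precision=4,suppress=True)
s=env.read_state();T=R.from_quat(s['eef_rot']);print(env.nose_length)
p=np.load('w4p.npy',allow_pickle=True).item();d=np.load('w4.npy')
P=cloud(p,d,np.ones((480,640),bool));Q=T.inv().apply(P-s['tcp_pos'])
k=(abs(Q[:,1])<.03)&(Q[:,2]<.02)&(Q[:,0]>-.05)&(Q[:,0]<.03)
print('wrist',k.sum(),Q[k].min(0),Q[k].max(0),np.percentile(Q[k][:,2],[50,90,99]))
for n in ('scene','side'):
    im,d=optics.camera(n);p=optics.camera_params(n)
    P=cloud(p,d,np.ones((480,640),bool));Q=T.inv().apply(P-s['tcp_pos'])
    k=(abs(Q[:,1])<.06)&(Q[:,2]>-.12)&(Q[:,2]<.02)&(abs(Q[:,0])<.06)
    print(n,k.sum());h=np.histogram(Q[k][:,2],bins=np.arange(-.12,.021,.01));print(h[0])
    print(Q[k][Q[k][:,2]>-.05][np.argsort(-Q[k][Q[k][:,2]>-.05][:,2])][:12])
E
```

```text
0.011
wrist 38097 [-0.0095 -0.03   -0.1208] [ 0.0236  0.03   -0.0267] [-0.094  -0.0627 -0.0337]
scene 530
[106  93  80  55  60  32  21  36  30  17   0   0   0   0]
[[-0.0079  0.005  -0.0214]
 [ 0.0036  0.0049 -0.0224]
 [-0.0049  0.0053 -0.0227]
 [ 0.0082  0.0027 -0.0228]
 [-0.0002  0.0087 -0.0233]
 [ 0.0027  0.0086 -0.0243]
 [ 0.0093 -0.0005 -0.0243]
 [ 0.0051  0.0025 -0.0246]
 [ 0.0083  0.0085 -0.0262]
 [ 0.0084  0.0035 -0.0264]
 [ 0.0087 -0.0066 -0.0268]
 [ 0.0091 -0.0006 -0.0273]]
side 624
[129 106  83  82  77  43  27  24  37  15   1   0   0   0]
[[-0.0091 -0.0053 -0.0199]
 [-0.0057 -0.0051 -0.0212]
 [-0.0099 -0.0023 -0.0216]
 [-0.0108  0.0045 -0.0237]
 [-0.0102 -0.0098 -0.0243]
 [-0.0064 -0.0091 -0.0249]
 [-0.0132 -0.0017 -0.0266]
 [-0.0115 -0.0073 -0.0266]
 [ 0.0001 -0.0127 -0.0274]
 [-0.0117  0.0001 -0.0277]
 [-0.0115  0.0041 -0.0279]
 [-0.0099  0.0022 -0.0284]]
```

All three cameras put the fingertips at tool z ≈ −21 mm instead of +11 mm, so the real grasp point is about 40 mm behind the reported TCP. I'll use that from here and redo the grasp.

Request:
servo_tool:
  targets:
    - [[0, 0, 0], [0, 10, 0], 0.35]
    - [[0, 0, 0], [-1, 19, 0], 0.35]
    - [[0, 0, 0], [0, 0, 0], 0.35]
    - [[0, 0, 0], [0, 0, 20], 0.35]
    - [[0, 0, 0], [0, 0, 30], 0.35]
    - [[0, 0, 0], [0, 0, 25], 0.35]
    - [[0, 0, 0], [0, 0, 12], 0.35]
    - [[0, 0, 0], [0, 0, 5.5], 0.35]
    - [[0, 0, 0], [0, 0, 0], 0.35]

```text
time: 5.5
tcp_pos: [0.4797, 0.1998, 0.0518]
eef_rot: [1.0, 0.003, -0.001, 0.0]
ft_force: [0.7, 0.6, 1.0]
opening: 0.0299
finger_force: 0.0
```

Request:
servo_tool:
  targets:
    - [[0, 0, 0], [0, 0, 0], 0.2]
    - [[0, 0, 0], [0, 0, 0], 0.0]
    - [[0, 0, 0], [0, 0, 0], 0.0]
    - [[0, 0, 0], [0, 0, 0], 0.0]
    - [[0, 0, 0], [0, 0, 0], 0.0]
  newtons: 30

```text
time: 5.92
tcp_pos: [0.4815, 0.2018, 0.0542]
eef_rot: [1.0, 0.003, 0.001, -0.001]
ft_force: [0.2, 5.8, -0.1]
opening: 0.0091
finger_force: 29.4
```

Request:
servo_tool:
  targets:
    - [[0, 0, 0], [0, -2, -7.5], 0.0]
    - [[0, 0, 0], [0, -2.2, -7.5], 0.0]
    - [[0, 0, 0], [0, -5.6, -14.6], 0.0]
    - [[0, 0, 0], [0, -6.9, -14], 0.0]
    - [[0, 0, 0], [0, -8, -13.1], 0.0]
    - [[0, 0, 0], [0, -9.3, -12.6], 0.0]
    - [[0, 0, 0], [0, 0, 0], 0.0]

```text
time: 6.5
tcp_pos: [0.4814, 0.2348, 0.1244]
eef_rot: [1.0, 0.003, 0.002, 0.0]
ft_force: [-0.4, 0.1, 2.2]
opening: 0.0089
finger_force: 30.2
```

Request:
servo_tool:
  targets:
    - [[0, 0, 0], [0, -10.4, -11.6], 0.0]
    - [[0, 0, 0], [0, -11.4, -10.7], 0.0]
    - [[0, 0, 0], [0, -12.1, -9.4], 0.0]
    - [[0, 0, 0], [0, -13.1, -8.5], 0.0]
    - [[0, 0, 0], [0, -7, -3.8], 0.0]
    - [[0, 0, 0], [0, -7, -3.4], 0.0]
    - [[0, 0, 0], [0, 0, 0], 0.0]
    - [[0, 0, 0], [0, 0, 0], 0.0]

```text
time: 7.17
tcp_pos: [0.4812, 0.291, 0.1718]
eef_rot: [1.0, 0.001, 0.0, 0.004]
ft_force: [-2.7, -9.1, 15.6]
opening: 0.0085
finger_force: 31.0
```

```bash
cat > lid.py <<'E'
from h import *
np.set_printoptions(precision=4,suppress=True)
for n in ('scene','side'):
    im,d=optics.camera(n);p=optics.camera_params(n);cv2.imwrite(f'pics/{n}_l.png',im)
    m=hmask(im,(200,100,450,320),(6,170,90),(18,255,255));P=cloud(p,d,m)
    P=P[(abs(P[:,0]-.4815)<.034)&(P[:,1]>.15)&(P[:,1]<.45)&(P[:,2]>.07)]
    if len(P):
        q=P.mean(0)
        print(n,len(P),q,'angle',np.degrees(np.arctan2(q[2]-.057,.3702-q[1])),'r',np.hypot(q[2]-.057,.3702-q[1]))
    w=hmask(im,(200,100,450,350),(0,0,150),(180,60,255));Q=cloud(p,d,w)
    Q=Q[(abs(Q[:,0]-.4815)<.07)&(Q[:,1]>.29)&(Q[:,1]<.39)&(Q[:,2]>.062)]
    if len(Q)>30:
        n_=np.linalg.svd(Q-Q.mean(0))[2][2];n_*=np.sign(n_[1]);print('lidplane',len(Q),np.degrees(np.arctan2(n_[1],n_[2])))
print(env.read_state()['time'])
E
python3 lid.py
```

```text
scene 53 [0.484  0.2882 0.2139] angle 62.40088009568772 r 0.17708331446333736
lidplane 198 63.57534855595731
side 47 [0.4698 0.2979 0.2128] angle 65.11929072123229 r 0.17178405274156533
lidplane 2246 81.28783375829406
7.2667
```

Request:
servo_tool:
  targets:
    - [[0, 0, 0], [0, 0, 0], 0.3]
    - [[0, 0, 0], [0, 0, 0], 0.3]
    - [[0, 0, 0], [0, 0, 0], 0.3]
    - [[0, 0, 0], [0, 0, -10], 0.3]
    - [[0, 0, 0], [0, 0, -25], 0.3]
    - [[0, 0, 0], [0, 0, -35], 0.3]
    - [[0, 0, 0], [0, 0, 0], 0.3]

```text
time: 7.85
tcp_pos: [0.4822, 0.2975, 0.2462]
eef_rot: [1.0, 0.003, 0.004, -0.002]
ft_force: [0.6, 0.8, 0.7]
opening: 0.0255
finger_force: 0.0
```

Request:
servo_tool:
  targets:
    - [[0, 0, 0], [0, 20, 0], 0.5]
    - [[0, 0, 0], [2, 40, 0], 0.5]
    - [[0, 0, 0], [2, 40, 0], 0.5]
    - [[0, 0, 0], [2, 40, 0], 0.5]
    - [[0, 0, 0], [2, 40, 0], 0.5]
    - [[0, 0, 0], [2, 40, 0], 0.5]
    - [[0, 0, 0], [2, 40, 0], 0.5]
    - [[0, 0, 0], [2, 40, 0], 0.5]
    - [[0, 0, 0], [2, 40, 0], 0.5]
    - [[0, 0, 0], [2, 40, 0], 0.5]
    - [[0, 0, 0], [2, 40, 0], 0.5]
    - [[0, 0, 0], [2, 40, 0], 0.5]

```text
time: 8.85
tcp_pos: [0.5045, -0.1666, 0.2403]
eef_rot: [1.0, 0.003, 0.0, 0.0]
ft_force: [0.2, -0.2, -0.3]
opening: 0.0429
finger_force: 0.0
```

```bash
python3 lid.py; python3 m3.py w5
```

```text
scene 96 [0.482  0.288  0.2144] angle 62.442989647270316 r 0.1775854753366031
lidplane 226 63.56579110494927
side 118 [0.4861 0.2953 0.2111] angle 64.08378726170118 r 0.17132228475826783
lidplane 2186 62.89479963218944
8.95
8.95 [ 0.5032 -0.1735  0.2392] 
 [[ 1.     -0.0064 -0.0009]
 [-0.0064 -1.     -0.0023]
 [-0.0008  0.0023 -1.    ]] [ 0.8361  0.0907 -0.5876  1.6845  0.0536  1.3821 -1.3369] [-0.7661 -0.5549  0.0149] 0.042804631707976826
```

Request:
servo_tool:
  targets:
    - [[0, 0, 0], [3, 40, 0], 0.5]
    - [[0, 0, 0], [3, 40, 0], 0.5]
    - [[0, 0, 0], [3, 36, 0], 0.5]
    - [[0, 0, 6.9], [0, 0, 20], 0.5]
    - [[0, 0, 0], [0, 0, 40], 0.5]
    - [[0, 0, 0], [0, 0, 40], 0.5]
    - [[0, 0, 0], [0, 0, 20], 0.5]
    - [[0, 0, 0], [0, 0, 0], 0.5]
    - [[0, 0, 0], [0, 0, 0], 0.5]

```text
time: 9.75
tcp_pos: [0.5142, -0.2793, 0.1195]
eef_rot: [0.998, -0.057, -0.001, -0.001]
ft_force: [0.0, -0.3, 0.3]
opening: 0.0424
finger_force: 0.0
```

```bash
python3 m3.py w6; python3 - <<'E'
from h import *
np.set_printoptions(precision=4,suppress=True)
s=env.read_state();T=R.from_quat(s['eef_rot'])
p=np.load('w6p.npy',allow_pickle=True).item();im=cv2.imread('pics/w6.png')
m=hmask(im,(150,30,500,470),(20,150,90),(34,255,255)).astype(np.uint8)
c=max(cv2.findContours(m,0,2)[0],key=cv2.contourArea);b=cv2.boxPoints(cv2.minAreaRect(c));print(b)
W=onplane(p,b,.068);print(W,W.mean(0));L=T.inv().apply(W-s['tcp_pos']);print(L,L.mean(0))
t=hmask(im,(150,30,500,470),(0,150,90),(6,255,255));v,u=np.nonzero(t);print('tip',u.mean(),v.mean(),T.inv().apply(onplane(p,[(u.mean(),v.mean())],.06)-s['tcp_pos']))
E
```

```text
9.75 [ 0.5142 -0.2793  0.1195] 
 [[ 0.9936 -0.1132 -0.001 ]
 [-0.1132 -0.9936  0.0015]
 [-0.0011 -0.0014 -1.    ]] [ 0.8818  0.2877 -0.5025  1.717   0.1475  1.1762 -1.3446] [ 0.0136 -0.2889  0.3207] 0.04240202636397956
[[320.8857 313.9676]
 [322.1696 190.7205]
 [351.2601 191.0236]
 [349.9763 314.2706]]
[[ 0.4777 -0.2771  0.068 ]
 [ 0.5498 -0.2857  0.068 ]
 [ 0.5479 -0.3012  0.068 ]
 [ 0.4756 -0.294   0.068 ]] [ 0.5128 -0.2895  0.068 ]
[[-0.0379  0.0012  0.0531]
 [ 0.0347  0.0016  0.0533]
 [ 0.0345  0.0172  0.0533]
 [-0.0381  0.0182  0.0531]] [-0.0017  0.0096  0.0532]
tip nan nan [[nan nan nan]]<stdin>:8: RuntimeWarning: Mean of empty slice.
  ret = ret.dtype.type(ret / rcount)
```

Request:
servo_tool:
  targets:
    - [[0, 0, 0], [-1, 9.6, 0], 0.5]
    - [[0, 0, 0], [0, 0, 25], 0.5]
    - [[0, 0, 0], [0, 0, 35], 0.5]
    - [[0, 0, 0], [0, 0, 25], 0.5]
    - [[0, 0, 0], [0, 0, 12], 0.5]
    - [[0, 0, 0], [0, 0, 3], 0.5]
    - [[0, 0, 0], [0, 0, 0], 0.5]
    - [[0, 0, 0], [0, 0, 0], 0.5]

```text
time: 10.47
tcp_pos: [0.5136, -0.2913, 0.0218]
eef_rot: [0.998, -0.058, 0.002, 0.001]
ft_force: [-0.7, -0.1, 0.8]
opening: 0.0427
finger_force: 0.0
```

Request:
servo_tool:
  targets:
    - [[0, 0, 0], [0, 0, 0], 0.0]
    - [[0, 0, 0], [0, 0, 0], 0.0]
    - [[0, 0, 0], [0, 0, 0], 0.0]
    - [[0, 0, 0], [0, 0, 0], 0.0]
    - [[0, 0, 0], [0, 0, 0], 0.0]
  newtons: 60

```text
time: 10.88
tcp_pos: [0.5131, -0.291, 0.0214]
eef_rot: [0.998, -0.058, 0.001, 0.001]
ft_force: [-0.4, 0.7, 5.8]
opening: 0.0149
finger_force: 59.0
```

I'll regrip with the hand turned half round, so the wrist camera sees the tip and the tube during insertion (and the last joint stays away from its limit).

Request:
servo_tool:
  targets:
    - [[0, 0, 0], [0, 0, 0], 0.5]
    - [[0, 0, 0], [0, 0, 0], 0.5]
    - [[0, 0, 0], [0, 0, 0], 0.5]
    - [[0, 0, 0], [0, 0, -20], 0.5]
    - [[0, 0, 0], [0, 0, -40], 0.5]
    - [[0, 0, 0], [0, 0, -30], 0.5]
    - [[0, 0, -7], [0, 0, 0], 0.5]
    - [[0, 0, -7], [0, 0, 0], 0.5]
    - [[0, 0, -7], [0, 0, 0], 0.5]
    - [[0, 0, -7], [0, 0, 0], 0.5]
    - [[0, 0, -7], [0, 0, 0], 0.5]
    - [[0, 0, -7], [0, 0, 0], 0.5]

```text
time: 11.88
tcp_pos: [0.5117, -0.2903, 0.1093]
eef_rot: [0.952, 0.307, -0.0, -0.0]
ft_force: [0.3, 0.6, -0.6]
opening: 0.0428
finger_force: 0.0
```

Request:
servo_tool:
  targets:
    - [[0, 0, -7], [0, 0, 0], 0.5]
    - [[0, 0, -7], [0, 0, 0], 0.5]
    - [[0, 0, -7], [0, 0, 0], 0.5]
    - [[0, 0, -7], [0, 0, 0], 0.5]
    - [[0, 0, -7], [0, 0, 0], 0.5]
    - [[0, 0, -7], [0, 0, 0], 0.5]
    - [[0, 0, -7], [0, 0, 0], 0.5]
    - [[0, 0, -7], [0, 0, 0], 0.5]
    - [[0, 0, -7], [0, 0, 0], 0.5]
    - [[0, 0, -7], [0, 0, 0], 0.5]
    - [[0, 0, -7], [0, 0, 0], 0.5]
    - [[0, 0, -7], [0, 0, 0], 0.5]

```text
time: 12.88
tcp_pos: [0.5116, -0.2903, 0.1093]
eef_rot: [0.502, 0.865, -0.0, -0.0]
ft_force: [-0.3, 0.3, -0.1]
opening: 0.0426
finger_force: 0.0
```

Request:
servo_tool:
  targets:
    - [[0, 0, -7], [0, 0, 0], 0.5]
    - [[0, 0, -7], [0, 0, 0], 0.5]
    - [[0, 0, -7], [0, 0, 0], 0.5]
    - [[0, 0, -7], [0, 0, 0], 0.5]
    - [[0, 0, -7], [0, 0, 0], 0.5]
    - [[0, 0, -7], [0, 0, 0], 0.5]
    - [[0, 0, -7], [0, 0, 0], 0.5]
    - [[0, 0, -5], [0, 0, 0], 0.5]
    - [[0, 0, 0], [0, 0, 0], 0.5]
    - [[0, 0, 0], [0, 0, 0], 0.5]

```text
time: 13.72
tcp_pos: [0.5117, -0.2904, 0.1092]
eef_rot: [0.059, 0.998, 0.0, -0.0]
ft_force: [-0.1, 0.3, -0.4]
opening: 0.0427
finger_force: 0.0
```

```bash
cat > rod.py <<'E'
from h import *
import sys
np.set_printoptions(precision=4,suppress=True)
n=sys.argv[1]
s=env.read_state();T=R.from_quat(s['eef_rot'])
p=np.load(n+'p.npy',allow_pickle=True).item();im=cv2.imread(f'pics/{n}.png')
m=hmask(im,(150,30,500,470),(20,150,90),(34,255,255)).astype(np.uint8)
c=max(cv2.findContours(m,0,2)[0],key=cv2.contourArea);b=cv2.boxPoints(cv2.minAreaRect(c));print(b)
L=T.inv().apply(onplane(p,b,.068)-s['tcp_pos']);print(L,L.mean(0))
t=hmask(im,(150,30,500,470),(0,150,90),(6,255,255));v,u=np.nonzero(t)
if len(u): print('tip',u.mean(),v.mean(),T.inv().apply(onplane(p,[(u.mean(),v.mean()),(u[v.argmin()],v.min())],.06)-s['tcp_pos']))
E
python3 m3.py w7; python3 rod.py w7
```

```text
13.7167 [ 0.5117 -0.2904  0.1092] 
 [[-0.993   0.1178 -0.0004]
 [ 0.1178  0.993   0.0005]
 [ 0.0004  0.0005 -1.    ]] [ 1.2898  0.4474 -1.0177  1.7083  0.4032  1.2151  1.6245] [-0.0838  0.3423 -0.3633] 0.04268384775858791
[[300. 318.]
 [300. 193.]
 [330. 193.]
 [330. 318.]]
[[-0.0363 -0.0075  0.0413]
 [ 0.0341 -0.0068  0.0414]
 [ 0.0341  0.0086  0.0414]
 [-0.0363  0.0092  0.0413]] [-0.0011  0.0009  0.0414]
```

Request:
servo_tool:
  targets:
    - [[0, 0, 0], [0, 1, 20], 0.5]
    - [[0, 0, 0], [0, 0, 35], 0.5]
    - [[0, 0, 0], [0, 0, 25], 0.5]
    - [[0, 0, 0], [0, 0, 8], 0.5]
    - [[0, 0, 0], [0, 0, 0], 0.0]
    - [[0, 0, 0], [0, 0, 0], 0.0]
    - [[0, 0, 0], [0, 0, 0], 0.0]
    - [[0, 0, 0], [0, 0, 0], 0.0]
    - [[0, 0, 0], [0, 0, 0], 0.0]
    - [[0, 0, 0], [0, 0, 0], 0.0]
  newtons: 60

```text
time: 14.6
tcp_pos: [0.5129, -0.2899, 0.0228]
eef_rot: [0.058, 0.998, -0.001, 0.001]
ft_force: [0.8, -1.3, 1.6]
opening: 0.0147
finger_force: 60.1
```

```bash
python3 m3.py w8; python3 rod.py w8
```

```text
14.6 [ 0.5129 -0.2899  0.0228] 
 [[-0.9933  0.1154  0.0018]
 [ 0.1154  0.9933 -0.0014]
 [-0.002  -0.0012 -1.    ]] [ 1.2293  0.5437 -0.9487  1.7821  0.4992  1.0747  1.5582] [ 0.79   -1.3073  1.5612] 0.014720741961080778
[[290. 238.]
 [341. 238.]
 [341. 427.]
 [290. 427.]]
[[ 0.0347 -0.0067 -0.0453]
 [ 0.0346  0.0088 -0.0453]
 [-0.0342  0.0099 -0.0452]
 [-0.0342 -0.0079 -0.0452]] [ 0.0002  0.001  -0.0452]
```

Request:
servo_tool:
  targets:
    - [[0, 0, 0], [0, 0, -10], 0.0]
    - [[0, 0, 0], [0, 0, -25], 0.0]
    - [[0, 0, 0], [0, 0, -40], 0.0]
    - [[0, 0, 0], [0, 0, -40], 0.0]
    - [[0, 0, 0], [0, 0, -40], 0.0]
    - [[0, 0, 0], [0, 0, -40], 0.0]
    - [[0, 0, 0], [0, 0, -40], 0.0]
    - [[0, 0, 0], [0, 0, -25], 0.0]

```text
time: 15.32
tcp_pos: [0.5131, -0.2887, 0.2866]
eef_rot: [0.057, 0.998, -0.001, 0.002]
ft_force: [1.4, 0.3, -1.9]
opening: 0.0149
finger_force: 59.9
```

Request:
servo_tool:
  targets:
    - [[0, 0, 0], [-9, 16.5, 0], 0.0]
    - [[0, 0, 0], [-18, 33, 0], 0.0]
    - [[0, 0, 0], [-18, 33, 0], 0.0]
    - [[0, 0, 0], [-18, 33, 0], 0.0]
    - [[0, 0, 0], [-18, 33, 0], 0.0]
    - [[0, 0, 0], [-18, 33, 0], 0.0]
    - [[0, 0, 0], [-18, 33, 0], 0.0]
    - [[0, 0, 0], [-18, 33, 0], 0.0]
    - [[0, 0, 0], [-18, 33, 0], 0.0]
    - [[0, 0, 0], [-18, 33, 0], 0.0]
    - [[0, 0, 0], [-9, 16.5, 0], 0.0]
    - [[0, 0, -6.6], [0, 0, 0], 0.0]

```text
time: 16.32
tcp_pos: [0.7289, 0.0259, 0.2809]
eef_rot: [-0.005, 1.0, 0.003, -0.001]
ft_force: [-1.3, 0.5, -1.8]
opening: 0.015
finger_force: 59.7
```

Request:
servo_tool:
  targets:
    - [[0, -6, 0], [0, 0, 0], 0.0]
    - [[0, -6, 0], [0, 0, 0], 0.0]
    - [[0, -6, 0], [0, 0, 0], 0.0]
    - [[0, -6, 0], [0, 0, 0], 0.0]
    - [[0, -6, 0], [0, 0, 0], 0.0]
    - [[0, -6, 0], [0, 0, 0], 0.0]
    - [[0, -4, 0], [0, 0, 0], 0.0]
    - [[0, 0, 0], [0, 0, 0], 0.0]
    - [[0, 0, 0], [0, 0, 0], 0.0]

```text
time: 17.07
tcp_pos: [0.7273, 0.0162, 0.2806]
eef_rot: [0.0, 0.94, -0.003, 0.34]
ft_force: [0.5, -0.0, -1.7]
opening: 0.0146
finger_force: 59.8
```

```bash
python3 m3.py w9
```

```text
17.0667 [0.7273 0.0162 0.2806] 
 [[-0.7684  0.0025  0.64  ]
 [-0.001   1.     -0.0052]
 [-0.64   -0.0046 -0.7684]] [ 1.2228  0.0581 -1.3286  1.8416  0.206   0.6013  1.3562] [ 0.5441 -0.0418 -1.6586] 0.014646495178135238
```

View pics/w9.png

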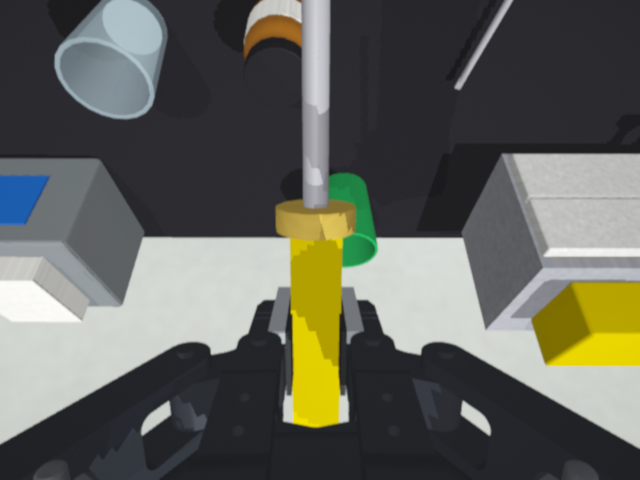

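The picture shows the rod straight in the grip: shaft at column 316, collar (316,220). The tip and the tube are out of the frame, so I'll triangulate the tip and the mouth from scene and side together.

```bash
cat > tip.py <<'E'
from h import *
np.set_printoptions(precision=4,suppress=True)
s=env.read_state();T=R.from_quat(s['eef_rot']);X=lambda q:s['tcp_pos']+T.apply(q)
def proj(p,P):
    q=R.from_quat(p['attitude']).inv().apply(np.atleast_2d(P)-p['xyz']);return np.c_[p['cx']-q[:,0]/q[:,2]*p['fx'],p['cy']+q[:,1]/q[:,2]*p['fy']]
pc=[X([.137,.0005,-.0372]),X([.002,.0005,-.0372])];print('kin tipmid',pc[0])
uv={};M={}
for n in ('scene','side'):
    im,d=optics.camera(n);p=optics.camera_params(n);cv2.imwrite(f'pics/{n}_t.png',im)
    a=proj(p,pc)[0];x,y=a.astype(int)
    r=hmask(im,(max(x-12,0),y-12,x+12,y+12),(0,140,80),(7,255,255)).astype(float)
    v,u=np.nonzero(r);uv[n]=(u.mean(),v.mean());M[n]=p;print(n,'pred',a,'red',uv[n],len(u))
print('tri tip',tri(M['scene'],uv['scene'],M['side'],uv['side']))
# tube silhouettes: axis line from brass pixels in each view, on the first pictures
ax={}
for n,roi in (('scene',(316,215,366,250)),('side',(308,205,352,256))):
    im=cv2.imread(f'pics/{n}0.png');m=hmask(im,roi,(12,90,60),(28,255,255)).astype(np.uint8)
    c=max(cv2.findContours(m,0,2)[0],key=cv2.contourArea);k=np.zeros_like(m);cv2.drawContours(k,[c],-1,1,-1)
    v,u=np.nonzero(k);P=np.c_[u,v].astype(float);c0=P.mean(0);dd=np.linalg.svd(P-c0)[2][0];t=(P-c0)@dd;w=abs((P-c0)@[-dd[1],dd[0]])
    ax[n]=(c0,dd);print(n,'tube axis',c0,dd,t.min(),t.max(),w.max())
# 3D axis = intersection of the two planes
nn=[];cc=[]
for n in M:
    c0,dd=ax[n];a,b=rays(M[n],[c0-20*dd,c0+20*dd]);k=np.cross(a,b);nn.append(k/np.linalg.norm(k));cc.append(nn[-1]@M[n]['xyz'])
u=np.cross(*nn);u/=np.linalg.norm(u);u*=np.sign(u[2]);x0=np.linalg.solve(np.vstack([nn,[0,0,1]]),cc+[.175])
print('axis dir',u,'elev',np.degrees(np.arcsin(u[2])),'at z=.175',x0)
E
python3 tip.py
```

```text
kin tipmid [0.6001 0.0174 0.2232]
scene pred [368.3165 216.6399] red (np.float64(366.25), np.float64(216.66666666666666)) 12
side pred [306.1775 199.6957] red (np.float64(306.6), np.float64(199.8)) 10
tri tip (array([0.5975, 0.0163, 0.223 ]), np.float64(0.0030592229552086417))
scene tube axis [338.1411 232.602 ] [-0.9486  0.3165] -19.346875383609024 20.182026256784056 5.396678941089197
side tube axis [328.8862 232.3293] [0.6267 0.7793] -19.242085096476732 19.955797510084558 4.5293623320700265
axis dir [0.7624 0.024  0.6467] elev 40.293966694499716 at z=.175 [0.5629 0.0163 0.175 ]
```

```bash
python3 - <<'E'
from h import *
np.set_printoptions(precision=4,suppress=True)
for n,a,b in (('w2',(430,52),(423,188)),('w1',(28.5,84),(56.5,214))):
    p=np.load(n+'p.npy',allow_pickle=True).item();im=cv2.imread(f'pics/{n}.png')
    g=cv2.cvtColor(im,cv2.COLOR_BGR2GRAY);e=[]
    for q in (a,b):
        x,y=map(int,q);w=g[y-9:y+10,x-9:x+10].astype(float);w=np.where(w>w.max()*.8,1.,0);yy,xx=np.mgrid[y-9:y+10,x-9:x+10];e.append(((xx*w).sum()/w.sum(),(yy*w).sum()/w.sum()))
    P=onplane(p,e,.015);d=P[0]-P[1];print(n,e,P,np.linalg.norm(d),'yaw',np.degrees(np.arctan2(d[1],d[0])))
# tube axis in w2
p=np.load('w2p.npy',allow_pickle=True).item();im=cv2.imread('pics/w2.png')
m=hmask(im,(515,10,635,165),(15,100,60),(30,255,255)).astype(np.uint8)
c=max(cv2.findContours(m,0,2)[0],key=cv2.contourArea);k=np.zeros_like(m);cv2.drawContours(k,[c],-1,1,-1)
v,u=np.nonzero(k);P=np.c_[u,v].astype(float);P=P[(P[:,1]>50)&(P[:,1]<140)]
f=[];rows=range(55,140)
for r in rows:
    x=P[P[:,1]==r][:,0];f.append((x.min()+x.max())/2)
f=np.polyfit(list(rows),f,1)
a,b=rays(p,[(np.polyval(f,60),60),(np.polyval(f,130),130)]);n=np.cross(a,b);n/=np.linalg.norm(n)
# plane n.(X-c)=0 ; with elevation 40: find yaw
from scipy.optimize import brentq
g=lambda y:n@[np.cos(y)*np.cos(np.radians(40)),np.sin(y)*np.cos(np.radians(40)),np.sin(np.radians(40))]
y=brentq(g,-.3,.3);print('yaw from w2',np.degrees(y))
x=.566;print('axis y at x=.566,z=.175:',p['xyz'][1]-(n[0]*(x-p['xyz'][0])+n[2]*(.175-p['xyz'][2]))/n[1])
E
```

```text
w2 [(np.float64(429.4031007751938), np.float64(52.55813953488372)), (np.float64(422.5882352941176), np.float64(183.64705882352942))] [[0.5773 0.0823 0.015 ]
 [0.4485 0.0787 0.015 ]] 0.12888852713991664 yaw 1.5857645823534285
w1 [(np.float64(27.61904761904762), np.float64(82.21904761904761)), (np.float64(55.83673469387755), np.float64(216.22448979591837))] [[ 0.5835 -0.0453  0.015 ]
 [ 0.4462 -0.0506  0.015 ]] 0.1374363665422355 yaw 2.190846331337669
yaw from w2 1.8846487321223397
axis y at x=.566,z=.175: 0.01721290584306201
```

Request:
servo_tool:
  targets:
    - [[-1.1, -0.2, -1.35], [0, 0, 0], 0.0]
    - [[0, 0, 0], [8.4, 5.8, 14.5], 0.0]
    - [[0, 0, 0], [15, 0, 0], 0.0]
    - [[0, 0, 0], [10, 0, 0], 0.0]
    - [[0, 0, 0], [0, 0, 0], 0.0]
    - [[0, 0, 0], [0, 0, 0], 0.0]

```text
time: 17.72
tcp_pos: [0.7135, 0.0241, 0.2501]
eef_rot: [-0.015, 0.939, 0.006, 0.344]
ft_force: [0.1, 0.2, -1.4]
opening: 0.0152
finger_force: 59.8
```

```bash
cat > chk.py <<'E'
from h import *
np.set_printoptions(precision=4,suppress=True)
s=env.read_state();T=R.from_quat(s['eef_rot']);print(T.as_matrix(),s['joint_positions'])
O=s['tcp_pos']+T.apply([.043,.0005,-.0372]);M=np.array([.566,.0174,.175]);u=np.array([.7656,.0241,.6428])
print('rod x',-T.as_matrix()[:,0],'err ang deg',np.degrees(np.arccos(min(1,-T.as_matrix()[:,0]@u))),'origin in tool rel to mouth',T.inv().apply(O-M),'force tool',T.inv().apply(s['ft_force']))
E
python3 chk.py; python3 tip.py; python3 - <<'E'
import cv2,numpy as np
a=cv2.imread('pics/scene_t.png');b=cv2.imread('pics/side_t.png')
f=lambda i,x,y:cv2.resize(i[y:y+60,x:x+80],(400,300),interpolation=cv2.INTER_CUBIC)
cv2.imwrite('pics/c9.png',np.hstack([f(a,315,190),f(b,280,190)]))
E
```

```text
[[-0.7629 -0.0316  0.6458]
 [-0.0232  0.9995  0.0215]
 [-0.6461  0.0014 -0.7632]] [ 1.2486  0.0195 -1.3258  1.9192  0.0866  0.5168  1.4721]
rod x [0.7629 0.0232 0.6461] err ang deg 0.5815499590699968 origin in tool rel to mouth [-0.1183  0.0026  0.0009] force tool [0.8333 0.1575 1.1664]
kin tipmid [0.585  0.0206 0.19  ]
scene pred [362.0994 225.223 ] red (np.float64(360.0769230769231), np.float64(224.76923076923077)) 13
side pred [310.2175 211.8096] red (np.float64(311.0), np.float64(212.0)) 7
tri tip (array([0.5815, 0.0199, 0.1904]), np.float64(0.0019471679508284922))
scene tube axis [338.1411 232.602 ] [-0.9486  0.3165] -19.346875383609024 20.182026256784056 5.396678941089197
side tube axis [328.8862 232.3293] [0.6267 0.7793] -19.242085096476732 19.955797510084558 4.5293623320700265
axis dir [0.7624 0.024  0.6467] elev 40.293966694499716 at z=.175 [0.5629 0.0163 0.175 ]
```

View pics/c9.png

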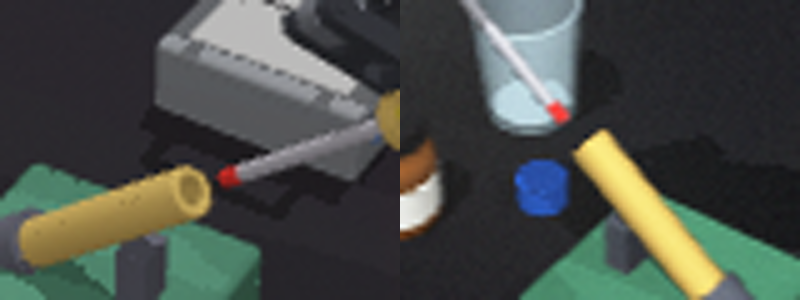

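The crop shows the tip at crop-left (228,177), just outside the mouth (193,190) and nearly on axis. It sits about 2.8 mm off along tool y, so I'll correct that and start in gently.

Request:
servo_tool:
  targets:
    - [[0, 0, 0], [0, -2.7, 0], 0.0]
    - [[0, 0.2, 0], [0, 0, 0], 0.0]
    - [[0, 0, 0], [0, 0, 0], 0.0]
    - [[0, 0, 0], [0, 0, 0], 0.0]

```text
time: 18.15
tcp_pos: [0.7129, 0.0201, 0.2493]
eef_rot: [-0.014, 0.94, 0.005, 0.342]
ft_force: [0.2, 0.6, -1.9]
opening: 0.0151
finger_force: 59.8
```

```bash
python3 chk.py; python3 tip.py|grep -E "tri|kin"; python3 chk.py|tail -1;
```

```text
[[-0.7655 -0.0299  0.6428]
 [-0.0231  0.9996  0.019 ]
 [-0.6431 -0.0003 -0.7658]] [ 1.2527  0.0219 -1.3247  1.9183  0.0875  0.5211  1.4765]
rod x [0.7655 0.0231 0.6431] err ang deg 0.5286044044834576 origin in tool rel to mouth [-0.1173 -0.0013  0.0004] force tool [1.0498 0.5782 1.6624]
kin tipmid [0.5841 0.0167 0.1897]
tri tip (array([0.58  , 0.0166, 0.1891]), np.float64(0.0002872635568968335))
rod x [0.7656 0.0235 0.6429] err ang deg 0.5262872227376186 origin in tool rel to mouth [-0.117  -0.0011  0.0004] force tool [1.5847 0.7383 2.2564]
```

Request:
servo_tool:
  targets:
    - [[0, 0, 0], [6, 0.4, 0], 0.0]
    - [[0, 0, 0], [6, 0, 0], 0.0]
    - [[0, 0, 0], [6, 0, 0], 0.0]
    - [[0, 0, 0], [6, 0, 0], 0.0]
    - [[0, 0, 0], [4, 0, 0], 0.0]
    - [[0, 0, 0], [0, 0, 0], 0.0]
    - [[0, 0, 0], [0, 0, 0], 0.0]

```text
time: 18.83
tcp_pos: [0.6911, 0.02, 0.231]
eef_rot: [-0.014, 0.94, 0.004, 0.342]
ft_force: [0.0, -0.6, -1.6]
opening: 0.0151
finger_force: 59.8
```

```bash
python3 chk.py|tail -1; python3 m3.py w10 | tail -2; python3 - <<'E'
import sys;sys.path.insert(0,'.')
from h import *
a,_=optics.camera('scene');b,_=optics.camera('side')
f=lambda i,x,y:cv2.resize(i[y:y+60,x:x+80],(400,300),interpolation=cv2.INTER_CUBIC)
cv2.imwrite('pics/c10.png',np.hstack([f(a,315,190),f(b,280,190)]))
E
```

```text
rod x [0.7656 0.0241 0.6428] err ang deg 0.525102504903371 origin in tool rel to mouth [-0.0888 -0.0007  0.0004] force tool [ 1.0018 -0.5615  1.2441]
 [-0.0241  0.9995  0.0183]
 [-0.6428 -0.0014 -0.766 ]] [ 1.2453 -0.0833 -1.2624  1.9873 -0.1482  0.484   1.6629] [ 0.0495 -0.5626 -1.5962] 0.01507060469984918
```

View pics/c10.png

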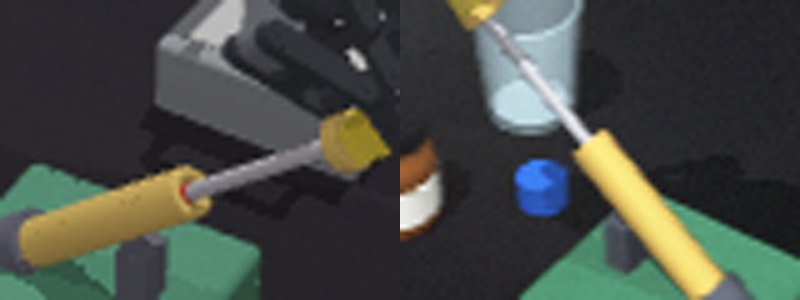

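The red tip is inside the mouth at crop-left (185,195) and contact force is almost nil. Continuing in.

Request:
servo_tool:
  targets:
    - [[0, 0, 0], [6, 0, 0], 0.0]
    - [[0, 0, 0], [6, 0, 0], 0.0]
    - [[0, 0, 0], [6, 0, 0], 0.0]
    - [[0, 0, 0], [6, 0, 0], 0.0]
    - [[0, 0, 0], [6, 0, 0], 0.0]
    - [[0, 0, 0], [0, 0, 0], 0.0]

```text
time: 19.48
tcp_pos: [0.6671, 0.0194, 0.2104]
eef_rot: [-0.014, 0.94, 0.005, 0.341]
ft_force: [-0.8, -0.9, -1.7]
opening: 0.015
finger_force: 59.8
```

```bash
python3 chk.py|tail -2
```

```text
[-0.6412 -0.0004 -0.7674]] [ 1.1577 -0.1467 -1.1516  2.0614 -0.2951  0.4551  1.7823]
rod x [0.767  0.0236 0.6412] err ang deg 0.5400326070443393 origin in tool rel to mouth [-0.0573 -0.0006  0.0005] force tool [ 1.7165 -0.9053  0.7726]
```

Request:
servo_tool:
  targets:
    - [[0, 0, 0], [6, 0, 0], 0.0]
    - [[0, 0, 0], [6, 0, 0], 0.0]
    - [[0, 0, 0], [6, 0, 0], 0.0]
    - [[0, 0, 0], [6, 0, 0], 0.0]
    - [[0, 0, 0], [6, 0, 0], 0.0]
    - [[0, 0, 0], [0, 0, 0], 0.0]

```text
time: 19.98
tcp_pos: [0.6436, 0.0186, 0.1906]
eef_rot: [-0.014, 0.94, 0.005, 0.341]
ft_force: [1.2, -0.3, -1.7]
opening: 0.0152
finger_force: 59.8
```

```bash
python3 chk.py|tail -2
```

```text
[-0.6408 -0.0007 -0.7677]] [ 1.0757 -0.1903 -1.0618  2.1335 -0.3953  0.4258  1.8669]
rod x [0.7673 0.0237 0.6408] err ang deg 0.5471661946930843 origin in tool rel to mouth [-0.0265 -0.0006  0.0005] force tool [ 0.1655 -0.328   2.0376]
```

Request:
servo_tool:
  targets:
    - [[0, 0, 0], [6, 0, 0], 0.0]
    - [[0, 0, 0], [6, 0, 0], 0.0]
    - [[0, 0, 0], [5, 0, 0], 0.0]
    - [[0, 0, 0], [3, 0, 0], 0.0]
    - [[0, 0, 0], [0, 0, 0], 0.0]
    - [[0, 0, 0], [0, 0, 0], 0.0]

```text
time: 20.48
tcp_pos: [0.6298, 0.0183, 0.1795]
eef_rot: [-0.014, 0.94, 0.005, 0.342]
ft_force: [-0.0, -0.2, -2.1]
opening: 0.0147
finger_force: 59.8
```

Request:
servo_tool:
  targets:
    - [[0, 0, 0], [1.5, 0, 0], 0.0]
    - [[0, 0, 0], [1, 0, 0], 0.0]
    - [[0, 0, 0], [0, 0, 0], 0.0]

```text
time: 20.73
tcp_pos: [0.6279, 0.0181, 0.1778]
eef_rot: [-0.014, 0.94, 0.005, 0.342]
ft_force: [0.9, 0.4, -2.1]
opening: 0.0151
finger_force: 59.8
```

```bash
python3 chk.py|tail -2;python3 - <<'E'
import sys;sys.path.insert(0,'.')
from h import *
a,_=optics.camera('scene');b,_=optics.camera('side')
f=lambda i,x,y:cv2.resize(i[y:y+60,x:x+80],(400,300),interpolation=cv2.INTER_CUBIC)
cv2.imwrite('pics/c11.png',np.hstack([f(a,315,190),f(b,280,190)]))
E
```

```text
[-0.6426 -0.0005 -0.7662]] [ 1.019  -0.2145 -1.0048  2.1827 -0.4542  0.4029  1.918 ]
rod x [0.7658 0.0234 0.6426] err ang deg 0.5266880839234558 origin in tool rel to mouth [-0.0062 -0.0007  0.0004] force tool [0.6116 0.3691 2.1999]
```

Request:
servo_tool:
  targets:
    - [[0, 0, 0], [1.5, 0, 0], 0.0]
    - [[0, 0, 0], [1.5, 0, 0], 0.0]
    - [[0, 0, 0], [0, 0, 0], 0.0]

```text
time: 21.08
tcp_pos: [0.6252, 0.018, 0.1755]
eef_rot: [-0.014, 0.94, 0.005, 0.342]
ft_force: [-0.5, 0.6, -1.9]
opening: 0.0151
finger_force: 59.8
```

Request:
servo_tool:
  targets:
    - [[0, 0, 0], [1.5, 0, 0], 0.0]
    - [[0, 0, 0], [0, 0, 0], 0.0]

```text
time: 21.25
tcp_pos: [0.6247, 0.018, 0.1752]
eef_rot: [-0.014, 0.939, 0.005, 0.342]
ft_force: [0.7, -0.1, -2.2]
opening: 0.0153
finger_force: 59.8
```

```bash
python3 chk.py|tail -1
```

```text
rod x [0.7652 0.0236 0.6433] err ang deg 0.5270638114526258 origin in tool rel to mouth [-0.0021 -0.0007  0.0004] force tool [ 0.8256 -0.1438  2.1189]
```

Request:
servo_tool:
  targets:
    - [[0, 0, 0], [1.5, 0, 0], 0.0]
    - [[0, 0, 0], [0, 0, 0], 0.0]

```text
time: 21.42
tcp_pos: [0.6246, 0.018, 0.1755]
eef_rot: [-0.014, 0.939, 0.005, 0.344]
ft_force: [4.5, 0.2, -1.5]
opening: 0.0151
finger_force: 59.6
```

Request:
servo_tool:
  targets:
    - [[0, 0, 0], [1.5, 0, 0], 0.0]
    - [[0, 0, 0], [0, 0, 0], 0.0]

```text
time: 21.58
tcp_pos: [0.6245, 0.018, 0.1757]
eef_rot: [-0.014, 0.939, 0.005, 0.345]
ft_force: [8.4, 0.7, -0.4]
opening: 0.0149
finger_force: 59.3
```

```bash
python3 chk.py|tail -1
```

```text
rod x [0.7619 0.0236 0.6473] err ang deg 0.6224770324676983 origin in tool rel to mouth [-0.0021 -0.0007  0.0001] force tool [-6.1187  0.4301  5.7707]
```

Request:
servo_tool:
  targets:
    - [[0, 0, 0], [0.5, 0, 0], 0.0]
    - [[0, 0, 0], [0, 0, 0], 0.0]
    - [[0, 0, 0], [0, 0, 0], 0.0]
    - [[0, 0, 0], [0, 0, 0], 0.0]
    - [[0, 0, 0], [0, 0, 0], 0.0]
    - [[0, 0, 0], [0, 0, 0], 0.0]
    - [[0, 0, 0], [0, 0, 0], 0.0]
    - [[0, 0, 0], [0, 0, 0], 0.0]
    - [[0, 0, 0], [0, 0, 0], 0.0]

```text
time: 22.33
tcp_pos: [0.6245, 0.018, 0.1757]
eef_rot: [-0.014, 0.938, 0.005, 0.345]
ft_force: [8.7, 1.4, -1.9]
opening: 0.0148
finger_force: 59.2
```

```bash
python3 chk.py|tail -1; python3 m3.py w11|tail -1; python3 - <<'E'
from h import *
im=cv2.imread('pics/w11.png');h=cv2.cvtColor(im,cv2.COLOR_BGR2HSV);d=np.load('w11.npy')
for r in range(100,300,6): print(r,h[r,316],round(float(d[r,316]),4))
E
```

```text
rod x [0.7615 0.0236 0.6478] err ang deg 0.6431347464509496 origin in tool rel to mouth [-0.002  -0.0007  0.0001] force tool [-5.4358  1.1726  7.1477]
 [-0.6478 -0.0013 -0.7618]] [ 0.9981 -0.2226 -0.985   2.1979 -0.4738  0.3909  1.9347] [ 8.7325  1.4311 -1.9258] 0.01476522105785685
100 [ 24 144 247] 0.1065
106 [ 24 144 247] 0.1073
112 [ 24 148 232] 0.108
118 [ 23 154 207] 0.1077
124 [ 23 153 207] 0.1081
130 [ 23 153 207] 0.1089
136 [ 24 153 206] 0.1101
142 [ 24 151 206] 0.1108
148 [ 23 151 206] 0.1105
154 [ 24 150 206] 0.1109
160 [ 24 151 206] 0.1111
166 [ 24 150 206] 0.1122
172 [ 23 150 207] 0.1119
178 [ 24 151 230] 0.1128
184 [ 24 145 249] 0.1139
190 [ 24 145 249] 0.1133
196 [ 24 145 248] 0.1128
202 [ 24 152 217] 0.1141
208 [ 24 153 205] 0.1155
214 [ 23 156 177] 0.116
220 [ 23 154 202] 0.1155
226 [ 23 153 203] 0.1155
232 [ 23 156 200] 0.1156
238 [ 23 157 190] 0.1175
244 [ 27 255 188] 0.1225
250 [ 27 255 188] 0.1224
256 [ 27 255 188] 0.1229
262 [ 27 255 188] 0.1237
268 [ 27 255 188] 0.1241
274 [ 27 255 188] 0.1245
280 [ 27 255 187] 0.1263
286 [ 27 255 188] 0.1254
292 [ 27 255 188] 0.1261
298 [ 27 255 187] 0.127
```

Brass is continuous from the tube to the collar with no steel showing, so the rod is seated and held for more than 0.5 s. Drawing it out.

Request:
servo_tool:
  targets:
    - [[0, 0, 0], [-4, 0, 0], 0.0]
    - [[0, 0, 0], [-4, 0, 0], 0.0]
    - [[0, 0, 0], [-8, 0, 0], 0.0]
    - [[0, 0, 0], [-8, 0, 0], 0.0]
    - [[0, 0, 0], [0, 0, 0], 0.0]

```text
time: 22.8
tcp_pos: [0.6421, 0.0185, 0.1902]
eef_rot: [-0.014, 0.939, 0.005, 0.343]
ft_force: [0.4, 0.6, -1.9]
opening: 0.0149
finger_force: 59.8
```

```bash
python3 chk.py|tail -1
```

```text
rod x [0.7639 0.0234 0.6449] err ang deg 0.5490109408735425 origin in tool rel to mouth [-0.025  -0.0007  0.0003] force tool [0.8873 0.585  1.6958]
```

Request:
servo_tool:
  targets:
    - [[0, 0, 0], [-8, 0, 0], 0.0]
    - [[0, 0, 0], [-10, 0, 0], 0.0]
    - [[0, 0, 0], [-10, 0, 0], 0.0]
    - [[0, 0, 0], [-10, 0, 0], 0.0]
    - [[0, 0, 0], [-10, 0, 0], 0.0]
    - [[0, 0, 0], [-10, 0, 0], 0.0]
    - [[0, 0, 0], [-10, 0, 0], 0.0]
    - [[0, 0, 0], [-10, 0, 0], 0.0]
    - [[0, 0, 0], [-12, 0, 0], 0.0]
    - [[0, 0, 0], [-12, 0, 0], 0.0]
    - [[0, 0, 0], [-13, 0, 0], 0.0]
    - [[0, 0, 0], [0, 0, 0], 0.0]

```text
time: 23.8
tcp_pos: [0.7308, 0.0203, 0.2648]
eef_rot: [-0.013, 0.939, 0.006, 0.344]
ft_force: [0.3, -0.5, -1.4]
opening: 0.0148
finger_force: 59.9
```

```bash
python3 chk.py|tail -2;python3 lid.py
```

```text
[-0.6459  0.002  -0.7635]] [ 1.1888  0.0969 -1.3058  1.8636  0.2386  0.5595  1.3607]
rod x [0.7632 0.021  0.6459] err ang deg 0.5977112749721106 origin in tool rel to mouth [-0.1408 -0.0012  0.0007] force tool [ 0.7308 -0.5186  1.2315]
side 111 [0.4838 0.2952 0.2117] angle 64.12593027369397 r 0.17189677212574578
lidplane 2171 62.970356904216615
23.9
```

Request:
servo_tool:
  targets:
    - [[0, 6.7, 0], [0, 0, 0], 0.0]
    - [[0, 6.7, 0], [0, 0, 0], 0.0]
    - [[0, 6.7, 0], [0, 0, 0], 0.0]
    - [[0, 6.7, 0], [0, 0, 0], 0.0]
    - [[0, 6.7, 0], [0, 0, 0], 0.0]
    - [[0, 6.7, 0], [0, 0, 0], 0.0]
    - [[0, 0, 0], [0, 0, -20], 0.0]
    - [[0, 0, 0], [0, 0, -20], 0.0]
    - [[0, 0, 0], [0, 0, 0], 0.0]

```text
time: 24.65
tcp_pos: [0.729, 0.0237, 0.3052]
eef_rot: [-0.017, 1.0, 0.003, 0.007]
ft_force: [-0.0, 0.5, 0.4]
opening: 0.0148
finger_force: 59.9
```

Request:
servo_tool:
  targets:
    - [[0, 0, 6.85], [0, 0, 0], 0.0]
    - [[0, 0, 6.85], [0, 0, 0], 0.0]
    - [[0, 0, 6.85], [0, 0, 0], 0.0]
    - [[0, 0, 6.85], [0, 0, 0], 0.0]
    - [[0, 0, 6.85], [0, 0, 0], 0.0]
    - [[0, 0, 6.85], [0, 0, 0], 0.0]
    - [[0, 0, 6.85], [0, 0, 0], 0.0]
    - [[0, 0, 6.85], [0, 0, 0], 0.0]
    - [[0, 0, 6.85], [0, 0, 0], 0.0]
    - [[0, 0, 0], [0, 0, 0], 0.0]

```text
time: 25.48
tcp_pos: [0.7269, 0.0215, 0.3027]
eef_rot: [0.5, 0.866, 0.003, 0.005]
ft_force: [0.3, 0.2, -1.3]
opening: 0.0148
finger_force: 59.8
```

```bash
cat > fin.py <<'E'
from h import *
np.set_printoptions(precision=4,suppress=True)
s=env.read_state();T=R.from_quat(s['eef_rot']);print(T.as_matrix(),s['joint_positions'],s['tcp_pos'],s['time'])
tip=s['tcp_pos']+T.apply([.143,.0005,-.0372]);G=np.array([.4815,.305,.100])
print('tip',tip,'to goal in tool mm',1e3*T.inv().apply(G-tip),'rotvec to level: world up in tool',T.as_matrix()[2],'v',abs(s['joint_velocities']).max())
E
python3 fin.py; python3 - <<'E'
from h import *
S=optics.camera_params('scene')
print('bottle base',onplane(S,[(426,188)],0),'driver',onplane(S,[(408,244),(438,263),(468,282)],.01),'redmount',onplane(S,[(409,288)],0))
E
```

```text
[[-0.5001  0.8659  0.0121]
 [ 0.8659  0.5002  0.0006]
 [-0.0055  0.0107 -0.9999]] [ 0.4108  0.5833 -0.8354  1.055   0.4255  1.6494  0.2303] [0.7269 0.0215 0.3027] 25.4833
tip [0.6554 0.1456 0.3391] to goal in tool mm [226.3301 -73.4005 237.1292] rotvec to level: world up in tool [-0.0055  0.0107 -0.9999] v 0.17220603313393865
bottle base [[0.56372023 0.4698317  0.        ]] driver [[0.6284926  0.20269797 0.01      ]
 [0.72182555 0.1796292  0.01      ]
 [0.8070685  0.15856    0.01      ]] redmount [[0.69328864 0.07391408 0.        ]]
```

Request:
servo_tool:
  targets:
    - [[0.6, 0.3, 0], [14, -7, 0], 0.0]
    - [[0, 0, 0], [30, -13, 0], 0.0]
    - [[0, 0, 0], [30, -13, 0], 0.0]
    - [[0, 0, 0], [30, -13, 0], 0.0]
    - [[0, 0, 0], [30, -13, 0], 0.0]
    - [[0, 0, 0], [30, -14, 0], 0.0]
    - [[0, 0, 0], [0, 0, 15], 0.0]
    - [[0, 0, 0], [0, 0, 30], 0.0]
    - [[0, 0, 0], [0, 0, 35], 0.0]
    - [[0, 0, 0], [0, 0, 35], 0.0]
    - [[0, 0, 0], [0, 0, 35], 0.0]
    - [[0, 0, 0], [0, 0, 0], 0.0]

```text
time: 26.48
tcp_pos: [0.5767, 0.1247, 0.1453]
eef_rot: [0.497, 0.868, -0.004, -0.005]
ft_force: [-2.3, -1.4, -3.2]
opening: 0.015
finger_force: 59.6
```

```bash
python3 fin.py; python3 lid.py
```

```text
[[-0.5053  0.8629 -0.0119]
 [ 0.8629  0.5053 -0.0024]
 [ 0.004  -0.0115 -0.9999]] [ 0.4873  0.3803 -0.9156  1.6561  0.3104  1.2731  0.0402] [0.5767 0.1247 0.1453] 26.4833
tip [0.5053 0.2484 0.1831] to goal in tool mm [60.535   9.0265 83.2435] rotvec to level: world up in tool [ 0.004  -0.0115 -0.9999] v 0.11426678817363357
scene 4 [0.4496 0.2879 0.213 ] angle 62.17361031568028 r 0.1763731981011857
side 118 [0.4856 0.2953 0.2111] angle 64.06449411711286 r 0.17135698940539346
lidplane 2184 62.99542734499887
26.5833
```

Request:
servo_tool:
  targets:
    - [[0, 0, 0], [0, 9, 25], 0.0]
    - [[0, 0, 0], [0, 0, 30], 0.0]
    - [[0, 0, 0], [0, 0, 20], 0.0]
    - [[0, 0, 0], [0, 0, 8], 0.0]
    - [[0, 0, 0], [10, 0, 0], 0.0]
    - [[0, 0, 0], [15, 0, 0], 0.0]
    - [[0, 0, 0], [15, 0, 0], 0.0]
    - [[0, 0, 0], [12, 0, 0], 0.0]
    - [[0, 0, 0], [8, 0, 0], 0.0]
    - [[0, 0, 0], [0, 0, 0], 0.0]
    - [[0, 0, 0], [0, 0, 0], 0.0]
    - [[0, 0, 0], [0, 0, 0], 0.0]

```text
time: 27.58
tcp_pos: [0.5603, 0.1829, 0.0698]
eef_rot: [0.499, 0.867, -0.0, 0.0]
ft_force: [-0.5, -0.4, -2.0]
opening: 0.0149
finger_force: 59.7
```

```bash
python3 fin.py; python3 tip.py|grep -E "pred|kin|tri"; python3 lid.py; python3 m3.py w12|tail -1; python3 fin.py|tail -2; python3 - <<'E'
import sys;sys.path.insert(0,'.')
import cv2,numpy as np
w=cv2.imread('pics/w12.png');a=cv2.imread('pics/scene_t.png');b=cv2.imread('pics/side_t.png')
f=lambda i,x,y:cv2.resize(i[y:y+120,x:x+160],(400,300),interpolation=cv2.INTER_CUBIC)
cv2.imwrite('pics/c12.png',np.vstack([np.hstack([f(a,310,120),f(b,220,235)]),np.hstack([cv2.resize(w,(400,300)),np.zeros((300,400,3),np.uint8)])]))
E
```

```text
[[-0.5021  0.8648  0.0004]
 [ 0.8648  0.5021 -0.0002]
 [-0.0004  0.0002 -1.    ]] [ 0.3662  0.4504 -0.8938  1.7455  0.3847  1.1317 -0.1202] [0.5603 0.1829 0.0698] 27.5833
tip [0.4889 0.3068 0.1069] to goal in tool mm [ 2.1665 -7.3463  6.9078] rotvec to level: world up in tool [-0.0004  0.0002 -1.    ] v 0.00819412237447462
kin tipmid [0.492  0.3016 0.1069]
scene pred [382.033  179.2613] red (np.float64(nan), np.float64(nan)) 0
side pred [267.6241 308.3707] red (np.float64(nan), np.float64(nan)) 0
scene 20 [0.4558 0.2871 0.2147] angle 62.211565765453194 r 0.1783121692430354
lidplane 35 148.72025137047171
side 118 [0.4858 0.295  0.2113] angle 64.03256486558011 r 0.17166379482696928
lidplane 2185 63.00794394349051
27.7833
 [ 0.0005 -0.0002 -1.    ]] [ 0.3668  0.4509 -0.8938  1.7456  0.3842  1.1315 -0.1202] [-0.234   0.0122 -2.3078] 0.01540147919502883
 [ 0.0007 -0.0003 -1.    ]] [ 0.3667  0.451  -0.894   1.7457  0.3841  1.1316 -0.1202] [0.5601 0.1829 0.0694] 27.8333
tip [0.4888 0.3068 0.1067] to goal in tool mm [ 2.0687 -7.2276  6.7196] rotvec to level: world up in tool [ 0.0007 -0.0003 -1.    ] v 0.004029259767308944tip.py:12: RuntimeWarning: Mean of empty slice.
  v,u=np.nonzero(r);uv[n]=(u.mean(),v.mean());M[n]=p;print(n,'pred',a,'red',uv[n],len(u))
  ret = ret.dtype.type(ret / rcount)
Traceback (most recent call last):
  File "tip.py", line 13, in <module>
    print('tri tip',tri(M['scene'],uv['scene'],M['side'],uv['side']))
                    ~~~^^^^^^^^^^^^^^^^^^^^^^^^^^^^^^^^^^^^^^^^^^^^^
  File "h.py", line 17, in tri
    t=np.linalg.lstsq(np.c_[a,-b],p2['xyz']-p1['xyz'],rcond=None)[0]
      ~~~~~~~~~~~~~~~^^^^^^^^^^^^^^^^^^^^^^^^^^^^^^^^^^^^^^^^^^^^
numpy.linalg.LinAlgError: SVD did not converge in Linear Least Squares
```

View pics/c12.png

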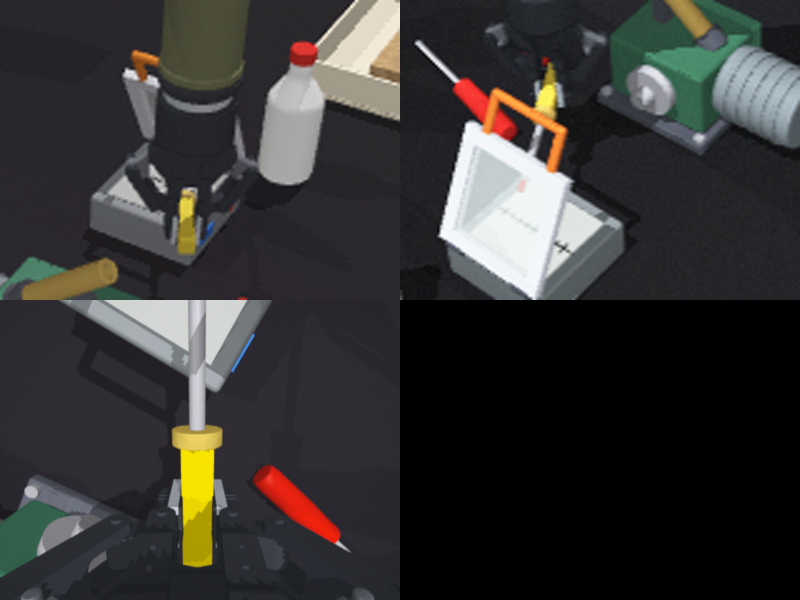

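The crop shows the red tip through the pane at side pixel (268,309), as predicted. The lid is standing and nothing touches the rod. A last few-millimetre correction, then settle.

Request:
servo_tool:
  targets:
    - [[0, 0, 0], [1, -4, 3], 0.0]
    - [[0, 0, 0], [1, -3, 3], 0.0]
    - [[0, 0, 0], [0, 0, 0.5], 0.0]
    - [[0, 0, 0], [0, 0, 0], 0.0]
    - [[0, 0, 0], [0, 0, 0], 0.0]
    - [[0, 0, 0], [0, 0, 0], 0.0]
    - [[0, 0, 0], [0, 0, 0], 0.0]
    - [[0, 0, 0], [0, 0, 0], 0.0]

```text
time: 28.5
tcp_pos: [0.5529, 0.1819, 0.0632]
eef_rot: [0.499, 0.867, 0.0, -0.0]
ft_force: [-0.2, -0.6, -1.1]
opening: 0.0144
finger_force: 59.7
```

```bash
python3 fin.py; python3 lid.py
```

```text
[[-0.5025  0.8646  0.    ]
 [ 0.8646  0.5025  0.0006]
 [ 0.0005  0.0003 -1.    ]] [ 0.3729  0.4434 -0.8965  1.7691  0.382   1.1142 -0.1223] [0.5529 0.1819 0.0632] 28.5
tip [0.4815 0.3057 0.1005] to goal in tool mm [-0.6256 -0.3603  0.518 ] rotvec to level: world up in tool [ 0.0005  0.0003 -1.    ] v 0.0022781099376945344
scene 10 [0.4514 0.2883 0.2136] angle 62.38732705546245 r 0.1767840551703839
side 113 [0.4849 0.2954 0.212 ] angle 64.22970499086962 r 0.1720662553217793
lidplane 2170 63.0355610237311
28.6
```

```bash
python3 -c "
from plant import env
print(env.finish_job())"
```

```text
the job is handed in; nothing more can be done
None
```

The job is handed in: the lid stands at about 63°, the rod was seated to its collar in the tube, held for over half a second and drawn out, and it is now held level with its red tip about 50 mm above the middle of the deck.

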